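# Snug down the wing nuts of a tilted filter holder

### The arm

A 7-joint arm with a two-finger parallel gripper is mounted at the origin on the work surface. World frame = base frame: x ahead of the robot, y to its left, z up, the work surface at z = 0. Lengths are in m, angles in rad, forces in N, time in s.
With the tool pointing down it reaches from about 0.425 to 0.95 m from the base axis. Payload 4.7 kg.
Tool frame: the origin (TCP) lies on the centre line of the jaws, within the pads' length; the fingertips stand 22 mm ahead of it and the grasp point (between the pads) lies 3 mm ahead of it; z points along the fingers, y is the direction in which the jaws open and shut (so a half turn about z gives the same grasp; the last joint's range is limited). The gripper opens to 87 mm and grips with 3 to 60 N. Pads are 19 mm wide; open, the fingers measure 117 mm over their backs; the gripper's body (75 mm by 190 mm) begins 51 mm behind the grasp point.
Start: joints at [-1.183, 0.469, -0.049, 1.532, 0.024, 1.141, -0.082], TCP at [0.273, 0.617, 0.245] pointing down, gripper open.
Joint ranges: [-2.59, 2.59], [-0.33, 1.99], [-1.39, 1.29], [0.1, 2.45], [-1.04, 4.18], [0.21, 1.99], [-2.66, 2.66]. Speed limits (rad/s): [2.57, 2.57, 3.14, 3.14, 3.14, 3.14, 3.14].

### API

Orientations are given as a unit quaternion [x, y, z, w].
In Python, from workcell import ctrl gives the robot as it stands.
- The arm moves only by the tool play_rows, never from a script. Its argument "motion" is text: rows parted by semicolons, each of 5 numbers parted by spaces: the shift along the world's x, y, z in m, then the turn about the world's z in degrees, then the opening, from 0 (shut) to 1 (fully open). In form: dx dy dz yaw claw; .... A call has 1 to 20 rows; each row shifts and turns the pose as measured when the row begins; what a row does not reach is not made up. A row lasts 1/8 s, in which the tool goes at most 62.5 mm and 10.7 degrees, less where a joint would pass 70% of its speed; a pose out of reach is approached as far as the arm can. A call with a gripper value outside its range is refused whole. The fingers move at their own pace and stop on an object; "grip_force" is the grip in N (left out, the last holds). Time passes only in rows, so rows that do not move let the fingers close. It gives the time, the measured TCP pose, the force and the opening at its end, in the units of the state.
- ctrl.get_obs(): the state, without advancing time (a new reading comes with each control period).
- ctrl.snapshot(name): name is "scene" or "top" or "wrist"; returns a dict with "frame" (400x640x3 uint8, red, green, blue), "fx", "fy", "cx", "cy" (pixels), "distortion" ([k1, k2, p1, p2, k3] as OpenCV has them; the pictures are not rectified), "origin" and "rotation" of the camera in the world. Camera axes: x right, y up, looking along -z (the intrinsics and any distortion apply to the point x, -y, -z); pixel columns grow to the right and rows downward; lengths in m; the calibration is good to about 2 mm. A picture is of the moment at which its call begins. There is no depth.
- ctrl.close_job(): hands the job in, once; it reports no verdict.
The state is a dict: "time": time; "q": joint angles; "qvel": joint speeds; "joint_torque": joint torques, N m; "position": TCP position; "eef_rot": TCP orientation; "wrist_force": force on the tool from outside, world axes, zero at the start; "moment": the same for the moment, N m; "width": opening from 0.0 (shut) to 1.0 (fully open).
Only numpy, scipy, OpenCV 4.12 (cv2) and the standard library are available. Lean on these libraries where they do the work, as an engineer would, in place of code of your own. Each camera call takes 0.05 s, during which the arm holds its last target.

### The job

The water filter holder leaks at its vent, so tighten its three wing nuts, clockwise as you face the disc: give the nut beside the vent stub two quarter turns, then the next nut clockwise round the rim one quarter turn, then the last nut one quarter turn. Turn each nut only when it is its turn, and leave the vials and the other things on the table undisturbed.

Things in the scene. Friction and masses are not known exactly. Their poses are not given: they have to be found in the camera images.
- nut_a (a joint): Angle of the FIRST nut, standing right beside the vent stub (between the stub and the disc's centre). Rad; grows as the nut turns clockwise (tightening) seen from outside, facing the disc. It starts anywhere from -0.6 to 0.6 and can go from -0.9 to 4.6; about 0.1 N m of steady friction, no spring, stays where it is left. A quarter turn adds 1.57 to whatever it was.
- nut_a_grip (a point): Point on the axis of nut a, 30 mm above the disc face, inside its black bar grip. The bar is 50 mm long, 12 mm thick, 26 mm high: from 14 to 40 mm above the disc face; below it is a round hub 22 mm wide, 16 mm high. Axes turn with the nut: x along the bar, y across its 12 mm thickness (squeeze here), z out of the disc face along the nut's axis (30 degrees from vertical).
- nut_a_end (a point): Middle of one end of nut a's bar, 25 mm from the nut's axis along the bar (same axes as nut_a_grip).
- nut_b (a joint): Angle of the SECOND nut, the next one clockwise round the rim from nut_a as seen facing the disc from outside. Rad; grows as the nut turns clockwise (tightening) seen from outside, facing the disc. It starts anywhere from -0.6 to 0.6 and can go from -0.9 to 4.6; about 0.1 N m of steady friction, no spring, stays where it is left. A quarter turn adds 1.57 to whatever it was.
- nut_b_grip (a point): Point on the axis of nut b, 30 mm above the disc face, inside its black bar grip. The bar is 50 mm long, 12 mm thick, 26 mm high: from 14 to 40 mm above the disc face; below it is a round hub 22 mm wide, 16 mm high. Axes turn with the nut: x along the bar, y across its 12 mm thickness (squeeze here), z out of the disc face along the nut's axis (30 degrees from vertical).
- nut_b_end (a point): Middle of one end of nut b's bar, 25 mm from the nut's axis along the bar (same axes as nut_b_grip).
- nut_c (a joint): Angle of the THIRD nut, the next one clockwise after nut_b. Rad; grows as the nut turns clockwise (tightening) seen from outside, facing the disc. It starts anywhere from -0.6 to 0.6 and can go from -0.9 to 4.6; about 0.1 N m of steady friction, no spring, stays where it is left. A quarter turn adds 1.57 to whatever it was.
- nut_c_grip (a point): Point on the axis of nut c, 30 mm above the disc face, inside its black bar grip. The bar is 50 mm long, 12 mm thick, 26 mm high: from 14 to 40 mm above the disc face; below it is a round hub 22 mm wide, 16 mm high. Axes turn with the nut: x along the bar, y across its 12 mm thickness (squeeze here), z out of the disc face along the nut's axis (30 degrees from vertical).
- nut_c_end (a point): Middle of one end of nut c's bar, 25 mm from the nut's axis along the bar (same axes as nut_c_grip).
- holder_face (a point): Centre of the top face of the round steel filter holder (disc 190 mm across, 32 mm thick), clamped fast in a cradle so that the face leans 30 degrees from level, towards the robot's side. z points out of the face, x towards nut_a and the vent. The three nuts stand on the face 72 mm from this centre, 120 degrees apart; any of them may be highest. In the middle is an inlet fitting, 26 mm wide (40 mm at its foot) and 30 mm high.
- vent_tip (a point): Outer end of the vent, a steel stub 14 mm thick with a 22 mm cap that sticks 43 mm out of the disc's edge, 138 mm from the disc's centre and 16 mm below its face; the only thing that sticks out of the edge. It marks the first nut, on the same radius.
- stand: Black base plate 230 x 270 x 12 mm with aluminium legs and cradle that carry the holder; fixed to the table. Origin: centre of the plate's underside; the disc's centre is 118 mm straight above it. -x is the side towards which the disc leans.
- vial_1: Glass vial with white screw cap, 25 mm wide, 63 mm tall, standing on a far (+x, +y) corner of the stand's base plate; origin at its foot. Leave alone.
- vial_2: The same kind of vial standing on the table. Leave alone.
- dropper: White dropper bottle with pointed tip, 32 mm wide, 72 mm tall, standing; origin at its foot. Leave alone.
- beaker: Glass beaker 68 mm wide, 80 mm tall, standing; origin at its foot. Leave alone.
- jar: White reagent jar 50 mm wide, 60 mm tall, standing; origin at its foot. Leave alone.
- spoon: White measuring spoon 150 mm long, lying on the table. Leave alone.
- meter: White hand-held meter 160 x 42 x 24 mm, lying on the table in front of the blue foam rack. Leave alone.

How it is judged:
By the outcome, as a careful person would: the job done as asked, in the order asked, and still so for the second after the job is handed in, with the robot touching nothing.
It also fails if it takes over 67 s, if anything falls off the work surface, if the arm or the gripper's body presses on something with over 40 N, if the wrist force passes 120 N, or if a joint passes its speed limit or range.

## Working session

There is one attempt and no reset: what is moved stays moved. The work goes in short steps, Python scripts to look and compute and a tool call to move; the robot and the scene stay as the last step left them, time stands still between calls to the robot, and variables do not carry over. Pictures are saved under pics/ and viewed, and the job is handed in when it is done.

Besides the shell and the picture viewer there is one more tool, called after ">>>" in YAML: its name, and indented under it one key for each argument. play_rows: Moves the arm, as the interface text tells. Its arguments: {"type":"object","properties":{"motion":{"type":"string"},"grip_force":{"type":"number"}},"required":["motion"]}

```bash
mkdir -p pics; ls; python3 - <<'E'
from workcell import ctrl
import cv2
o=ctrl.get_obs(); print(o)
for n in ["scene","top","wrist"]:
    s=ctrl.snapshot(n); cv2.imwrite(f"pics/{n}0.png",s["frame"][:,:,::-1])
    print(n,{k:v for k,v in s.items() if k!="frame"})
E
```

```text
pics
{'time': 0.0, 'q': array([-1.18288975,  0.46949679, -0.0486129 ,  1.53372811,  0.02408599,
        1.14100294, -0.08229883]), 'qvel': array([-1.98212677e-04, -1.57357417e-03, -7.51228483e-04, -1.01036503e-03,
        2.37341391e-04,  5.31840863e-05,  1.56111706e-03]), 'joint_torque': array([-6.12270305e-04, -5.07987142e+01, -8.12579901e-02, -2.36147779e+01,
       -6.14624145e-02,  3.82742635e-02,  1.89671241e-04]), 'position': array([0.27301195, 0.61669279, 0.24344767]), 'eef_rot': array([ 2.06876499e-01,  9.78366528e-01, -1.00826814e-03, -1.84736648e-04]), 'wrist_force': array([ 0.83606609, -0.02878387, -0.46687751]), 'moment': array([-0.0057685 ,  0.04149884,  0.02577727]), 'width': 1.0022182266469044}
scene {'fx': 362.9070136506134, 'fy': 362.9070136506134, 'cx': 316.1560506073734, 'cy': 198.5384910758199, 'distortion': array([0.02513203, 0.        , 0.        , 0.        , 0.        ]), 'origin': array([ 1.27783363, -0.18689081,  0.68475354]), 'rotation': array([0.35861706, 0.28553288, 0.55886732, 0.69103697])}
top {'fx': 430.9446978873686, 'fy': 430.9446978873686, 'cx': 319.1123302371366, 'cy': 200.7046470118468, 'distortion': array([-0.02860628,  0.        ,  0.        ,  0.        ,  0.        ]), 'origin': array([ 0.40784976, -0.00419136,  1.42266691]), 'rotation': array([-0.03031663,  0.04413139,  0.71246026, -0.69966685])}
wrist {'fx': 360.5565592605388, 'fy': 360.5565592605388, 'cx': 310.6710587908335, 'cy': 205.82602671192518, 'distortion': array([-0.02134186,  0.        ,  0.        ,  0.        ,  0.        ]), 'origin': array([0.20112313, 0.6486438 , 0.38495066]), 'rotation': array([-0.11964741, -0.0765495 ,  0.54010431,  0.82952517])}
```

View pics/scene0.png

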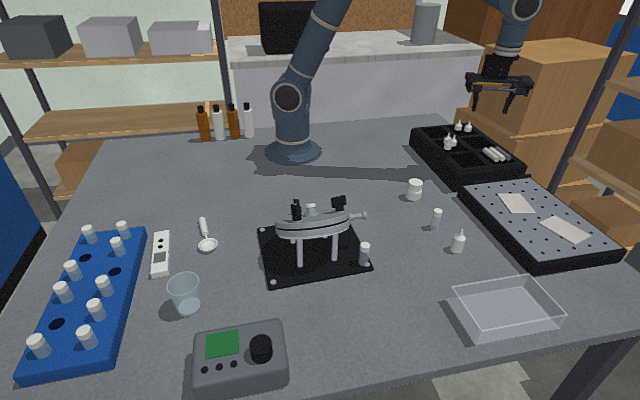

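View pics/top0.png

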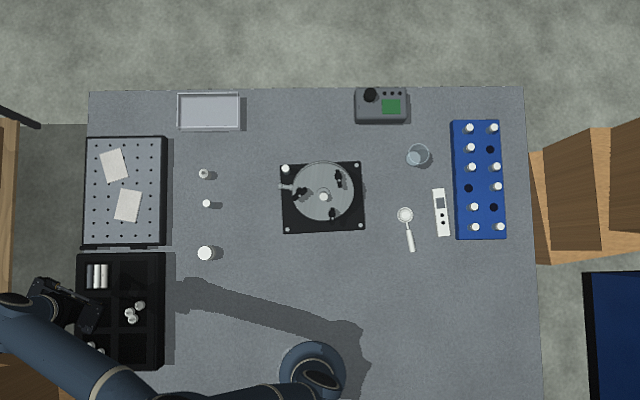

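View pics/wrist0.png

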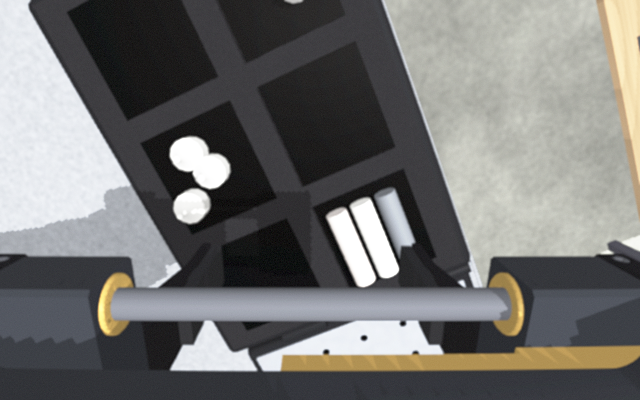

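The top view shows the stand plate at about (280–366, 160–234). The vent points left at (280,187), nut a is near (299,195), b near (339,178), c near (332,213), and the inlet is at (323,197). Next I'll write the helpers and take a first position.

```bash
cat > h.py <<'E'
import numpy as np, cv2
from scipy.spatial.transform import Rotation as R
from workcell import ctrl
def K(s): return np.array([[s["fx"],0,s["cx"]],[0,s["fy"],s["cy"]],[0,0,1.]])
def Rm(s):
    r=np.asarray(s["rotation"]); return R.from_quat(r).as_matrix() if r.size==4 else r
def ray(s,uv):
    p=cv2.undistortPoints(np.array(uv,float).reshape(-1,1,2),K(s),np.array(s["distortion"])).reshape(-1,2)
    d=np.c_[p[:,0],-p[:,1],-np.ones(len(p))]@Rm(s).T
    return np.array(s["origin"]),d/np.linalg.norm(d,axis=1)[:,None]
def onz(s,uv,z):
    o,d=ray(s,uv); return o+d*((z-o[2])/d[:,2])[:,None]
def onplane(s,uv,c,n):
    o,d=ray(s,uv); return o+d*(((c-o)@n)/(d@n))[:,None]
def proj(s,P):
    q=(np.atleast_2d(P)-np.array(s["origin"]))@Rm(s); q=q*[1,-1,-1]
    return cv2.projectPoints(q,np.zeros(3),np.zeros(3),K(s),np.array(s["distortion"]))[0].reshape(-1,2)
def tri(views):
    A=np.zeros((3,3));b=np.zeros(3)
    for s,uv in views:
        o,d=ray(s,[uv]);P=np.eye(3)-np.outer(d[0],d[0]);A+=P;b+=P@o
    return np.linalg.solve(A,b)
def save(s,name): cv2.imwrite(f"pics/{name}.png",s["frame"][:,:,::-1])
E
python3 - <<'E'
from h import *
s=ctrl.snapshot("top"); t=ctrl.snapshot("scene")
c=s["frame"][140:250,260:420]; cv2.imwrite("pics/topc.png",cv2.resize(c,None,fx=5,fy=5,interpolation=2)[:,:,::-1])
c=t["frame"][180:300,240:390]; cv2.imwrite("pics/scc.png",cv2.resize(c,None,fx=5,fy=5,interpolation=2)[:,:,::-1])
print(onz(s,[(280,165),(360,160),(366,232),(285,234)],0.012))
E
```

```text
[[ 0.67806222  0.09425258  0.012     ]
 [ 0.69083563 -0.17211975  0.012     ]
 [ 0.45106775 -0.184831    0.012     ]
 [ 0.44946955  0.08014007  0.012     ]]
```

View pics/topc.png

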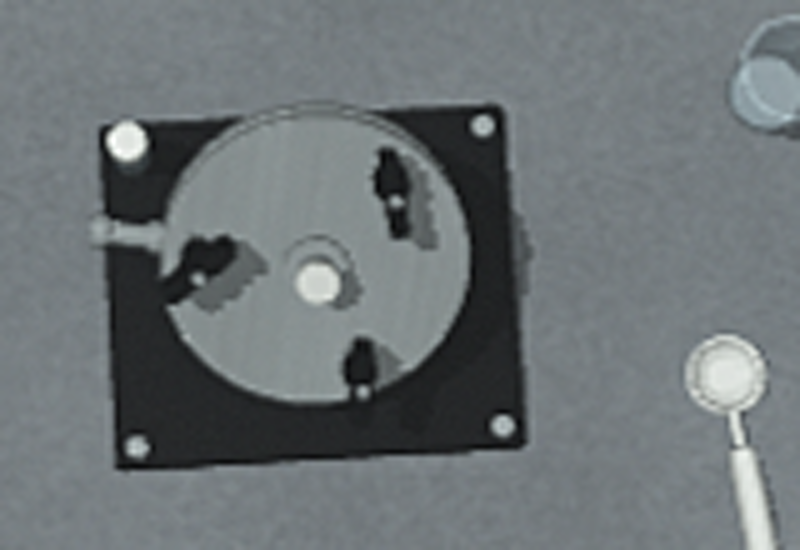

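View pics/scc.png

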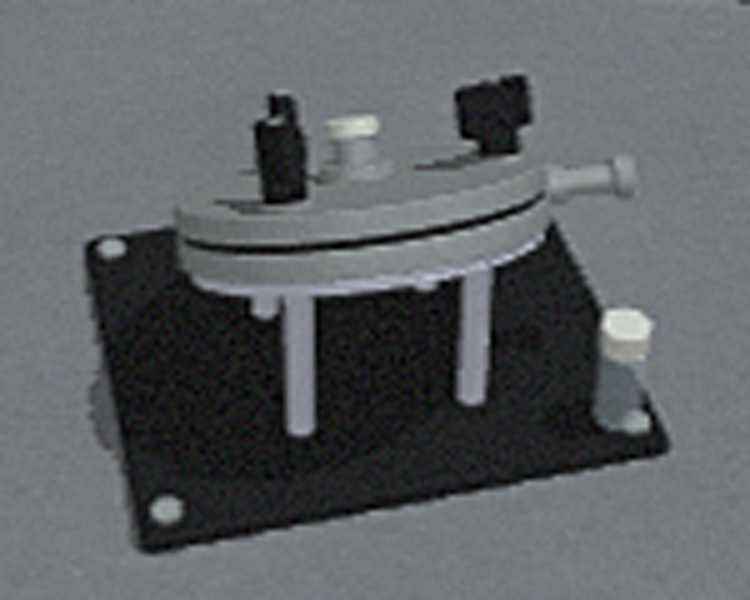

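```bash
python3 - <<'E'
from h import *
s=ctrl.snapshot("top")
f=lambda l:[(x/5+260-.4,y/5+140-.4) for x,y in l]
P=onz(s,f([(98,128),(500,104),(525,443),(117,468)]),0.012);print(P.round(4))
print("sizes",[np.linalg.norm(P[i]-P[i-1]).round(4) for i in range(4)],"centre",P.mean(0))
e=(P[0]+P[1]-P[2]-P[3]); print("yaw x axis",np.degrees(np.arctan2(e[1],e[0])))
e=(P[0]+P[3]-P[2]-P[1]); print("yaw y axis-90",np.degrees(np.arctan2(-e[0],e[1])))
C=P.mean(0);C[2]=.118
# plate screws
Q=onz(s,f([(483,126),(503,427),(137,447)]),0.015);print(Q)
print("inlet",onz(s,f([(317,284)]),.118+.026)+[.015,0,0])
w=ctrl.snapshot("wrist");print(Rm(w)[:,2]*-1,Rm(w)[:,0])
o=ctrl.get_obs();print(R.from_quat(o["eef_rot"]).as_matrix())
E
```

```text
[[ 0.6774  0.0969  0.012 ]
 [ 0.6895 -0.1707  0.012 ]
 [ 0.4636 -0.1806  0.012 ]
 [ 0.4522  0.0866  0.012 ]]
sizes [np.float64(0.2255), np.float64(0.2679), np.float64(0.2261), np.float64(0.2675)] centre [ 0.5706772  -0.04195248  0.012     ]
yaw x axis 2.556246348636886
yaw y axis-90 2.5115483016212927
[[ 0.67422586 -0.15863241  0.015     ]
 [ 0.47419441 -0.16610494  0.015     ]
 [ 0.46552015  0.07326955  0.015     ]]
inlet [[ 0.57055641 -0.04236793  0.144     ]]
[ 0.25662746 -0.11478026 -0.95967069] [ 0.40487003  0.91437359 -0.00109545]
[[-9.14406503e-01  4.04797133e-01 -1.69434381e-04]
 [ 4.04797167e-01  9.14406457e-01 -2.90616065e-04]
 [ 3.72913417e-05 -3.34327777e-04 -9.99999943e-01]]
```

```bash
cat >> h.py <<'E'
C=np.array([.571,-.042,.118]); YAW=np.radians(2.5)
n=R.from_euler('z',YAW).apply([-.5,0,np.sqrt(.75)])
V=R.from_euler('z',YAW).apply([0,1,0])      # horizontal in-plane
U=np.cross(V,n)                              # in-plane, uphill (+x)
E
python3 - <<'E'
from h import *
print("U",U,"V",V,"n",n)
s=ctrl.snapshot("top"); t=ctrl.snapshot("scene")
f=lambda x,y:(x/5+260-.4,y/5+140-.4)
g=lambda x,y:(x/5+240-.4,y/5+180-.4)
def rep(nm,P):
    d=P-C; print(nm,P.round(4),"u,v,n",(d@U).round(4),(d@V).round(4),(d@n).round(4),"ang",np.degrees(np.arctan2(d@V,d@U)).round(1),np.hypot(d@U,d@V).round(4))
rep("vent",tri([(s,f(100,230)),(t,g(625,177))]))
rep("inlet",tri([(s,f(317,284)),(t,g(353,126))]))
for nm,p in dict(a=(198,278),b=(396,201),c=(362,391)).items():
    rep(nm,onplane(s,[f(*p)],C+.042*n,n)[0]); rep(nm,onplane(s,[f(*p)],C+.03*n,n)[0])
E
```

```text
U [0.86520114 0.0377755  0.5       ] V [-0.04361939  0.99904822  0.        ] n [-0.49952411 -0.02180969  0.8660254 ]
vent [0.5944 0.0898 0.1173] u,v,n 0.0249 0.1307 -0.0152 ang 79.2 0.133
inlet [ 0.5559 -0.0422  0.1415] u,v,n -0.0013 0.0004 0.0279 ang 161.5 0.0014
a [0.5583 0.0282 0.161 ] u,v,n 0.0132 0.0707 0.042 ang 79.4 0.0719
a [0.5599 0.0285 0.148 ] u,v,n 0.0081 0.071 0.03 ang 83.5 0.0714
b [ 0.5991 -0.0883  0.1816] u,v,n 0.0544 -0.0475 0.042 ang -41.1 0.0722
b [ 0.6011 -0.0891  0.1688] u,v,n 0.0497 -0.0484 0.03 ang -44.3 0.0694
c [ 0.4926 -0.069   0.1206] u,v,n -0.0676 -0.0236 0.042 ang -160.8 0.0716
c [ 0.4935 -0.0697  0.1072] u,v,n -0.0735 -0.0243 0.03 ang -161.7 0.0774
```

>>> play_rows:
  motion: "0 0 0.06 0 1; 0.022 -0.041 0 2 1; 0.022 -0.041 0 2 1; 0.022 -0.041 0 2 1; 0.022 -0.041 0 2 1; 0.022 -0.041 0 2 1; 0.022 -0.041 0 2 1; 0.022 -0.041 0 2 1; 0.022 -0.041 0 2 1; 0.022 -0.041 0 2 1; 0.022 -0.041 0 2 1; 0.022 -0.041 0 2 1; 0.022 -0.041 0 2 1; 0.022 -0.041 0 0 1; 0.022 -0.041 0 0 1; 0.022 -0.041 0 0 1; 0.022 -0.041 0 0 1; 0 0 0 0 1"

```text
time: 2.7
position: [0.6317, -0.0614, 0.309]
eef_rot: [-0.01, 1.0, 0.002, 0.003]
wrist_force: [-0.7, -0.0, 0.9]
width: 1.0
```

```bash
python3 - <<'E'
from h import *
w=ctrl.snapshot("wrist"); save(w,"w1")
print(ctrl.get_obs()["q"].round(2))
for a in (79.3,-40.7,-160.7):
    a=np.radians(a);P=C+.072*(np.cos(a)*U+np.sin(a)*V)+.042*n
    print(P.round(4),proj(w,P).round(1))
f=w["frame"]; cv2.imwrite("pics/w1c.png",cv2.resize(f[40:340,120:520],(800,600),interpolation=2)[:,:,::-1])
E
```

```text
[-0.17  0.35  0.27  1.57 -0.11  1.22  1.71]
[0.5585 0.0283 0.1611] [[426.7 108.9]]
[ 0.5993 -0.0878  0.1817] [[275.3 162.6]]
[ 0.4923 -0.0693  0.1204] [[303.3  22.9]]
```

View pics/w1c.png

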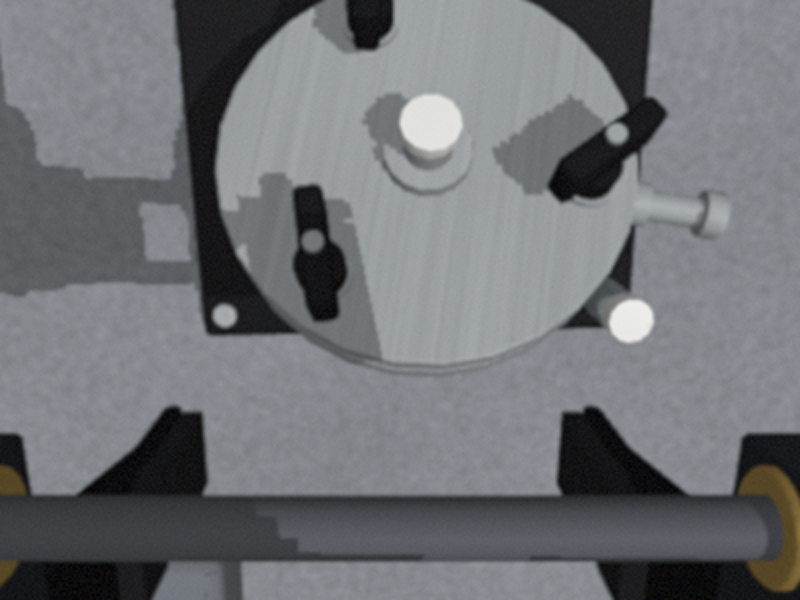

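```bash
python3 - <<'E'
from h import *
w=ctrl.snapshot("wrist"); f=w["frame"]
f=np.clip(f.astype(float)*2.2,0,255).astype(np.uint8)
k=12
def cr(cx,cy): 
    return cv2.resize(f[cy-22:cy+23,cx-22:cx+23],None,fx=8.8,fy=8.8,interpolation=2)
a=np.hstack([cr(425,112),cr(278,165)]); cv2.imwrite("pics/w1z.png",a[:,:,::-1]); print(a.shape)
E
```

```text
(396, 792, 3)
```

View pics/w1z.png

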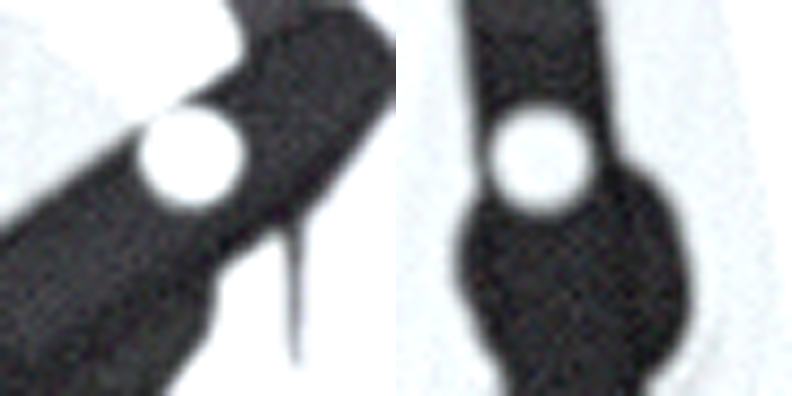

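```bash
cat >> h.py <<'E'
def barang(s,p,q,h=.040):
    A=onplane(s,[p,q],C+h*n,n); d=A[1]-A[0]; return np.degrees(np.arctan2(d@V,d@U))%180
def nutax(a,h): a=np.radians(a);return C+.072*(np.cos(a)*U+np.sin(a)*V)+h*n
E
python3 - <<'E'
from h import *
w=ctrl.snapshot("wrist")
g=lambda x,y,cx,cy:(x/8.8+cx-22-.44,y/8.8+cy-22-.44)
print("a",barang(w,g(0,228,425,112),g(165,108,425,112)))
print("b",barang(w,g(465-396,0,278,165),g(478-396,170,278,165)),barang(w,g(600-396,0,278,165),g(612-396,150,278,165)))
for nm,uv in dict(a=(617,133),b=(313,240)).items():
    P=onplane(w,[(uv[0]/2+120-.25,uv[1]/2+40-.25)],C+.042*n,n)[0];d=P-C;print(nm,P.round(4),d@U,d@V,np.degrees(np.arctan2(d@V,d@U)))
for a in (79.3,-40.7,-160.7): print(nutax(a,0).round(4),nutax(a,.03).round(4),nutax(a,.04).round(4))
E
```

```text
a 126.13399028048013
b 4.761885339461907 4.375172953534621
a [0.5552 0.0348 0.1593] 0.009836175202333517 0.07743184497667657 82.76048558961034
b [ 0.5967 -0.082   0.1803] 0.051885156847203 -0.04111232641938972 -38.392306679365134
[0.5795 0.0292 0.1247] [0.5645 0.0285 0.1507] [0.5595 0.0283 0.1593]
[ 0.6203 -0.0868  0.1453] [ 0.6053 -0.0875  0.1713] [ 0.6003 -0.0877  0.1799]
[ 0.5132 -0.0683  0.084 ] [ 0.4983 -0.069   0.11  ] [ 0.4933 -0.0692  0.1187]
```

```bash
cat >> h.py <<'E'
def dots(s,angs=(79.3,-40.7,-160.7),h=.042,thr=70):
    """light dot near predicted location on a black bar"""
    g=cv2.cvtColor(s["frame"],cv2.COLOR_RGB2GRAY); out=[]
    for a in angs:
        u,v=proj(s,nutax(a,h))[0]
        if not(12<u<628 and 12<v<388): out.append(None);continue
        x0,y0=int(u)-12,int(v)-12; c=g[y0:y0+25,x0:x0+25]
        m=(c>thr).astype(np.uint8); k,l,st,ce=cv2.connectedComponentsWithStats(m)
        best=None
        for i in range(1,k):
            x,y,ww,hh,A=st[i]
            if x>0 and y>0 and x+ww<25 and y+hh<25 and A>3: best=(A,ce[i]+[x0,y0])
        out.append(None if best is None else best[1])
    return out
E
python3 - <<'E'
from h import *
print(ctrl.get_obs()["position"],ctrl.get_obs()["time"])
for k in range(2):
  w=ctrl.snapshot("wrist"); print(w["origin"],ctrl.get_obs()["position"])
  for nm,a,uv in zip("abc",(79.3,-40.7,-160.7),dots(w)):
    if uv is None: print(nm,None);continue
    P=onplane(w,[uv],C+.042*n,n)[0];d=P-C;print(nm,uv,P.round(4),(P-nutax(a,.042)).round(4))
w=ctrl.snapshot("top")
for nm,a,uv in zip("abc",(79.3,-40.7,-160.7),dots(w)):
    if uv is None: print(nm,None);continue
    P=onplane(w,[uv],C+.042*n,n)[0];d=P-C;print(nm,uv,P.round(4),(P-nutax(a,.042)).round(4))
E
```

```text
[ 0.63086581 -0.05525655  0.30900824] 2.85
[ 0.55144498 -0.05805618  0.44987439] [ 0.63081262 -0.05468483  0.30909669]
a None
b [267.44660194 160.88349515] [ 0.5976 -0.0874  0.1807] [-0.0017  0.0004 -0.001 ]
c [296.96969697  21.02020202] [ 0.4898 -0.0689  0.119 ] [-0.0024  0.0004 -0.0014]
[ 0.5513722  -0.05755841  0.4499631 ] [ 0.63082694 -0.05450789  0.30919136]
a None
b [266.69387755 160.94897959] [ 0.5977 -0.0874  0.1807] [-0.0016  0.0004 -0.0009]
c [296.28125  21.03125] [ 0.4898 -0.069   0.119 ] [-0.0024  0.0003 -0.0014]
a None
b None
c None
```

>>> play_rows:
  motion: "-0.012 0.012 0 -8 0.4; -0.012 0.015 0 -8 0.4; -0.012 0.015 0 -8 0.4; -0.012 0.015 -0.02 -8 0.4; -0.012 0.015 -0.02 -8 0.4; -0.008 0.012 -0.02 -8 0.4; 0 0 -0.02 -4.5 0.4; 0 0 0 0 0.4; 0 0 0 0 0.4"
  grip_force: 25

```text
time: 4.12
position: [0.5584, 0.0423, 0.2305]
eef_rot: [0.434, 0.901, 0.004, 0.006]
wrist_force: [-0.5, -0.1, 0.1]
width: 0.401
```

```bash
sed -i 's/C=np.array(.*/C=np.array([.570,-.042,.118]); YAW=np.radians(2.5)/' h.py; cat >> h.py <<'E'
def state():
    o=ctrl.get_obs(); M=R.from_quat(o["eef_rot"]).as_matrix()
    print("t",round(float(o["time"]),2),"pos",np.round(o["position"],4),"toolx yaw",np.degrees(np.arctan2(M[1,0],M[0,0])).round(1),"tilt",np.degrees(np.arccos(-M[2,2])).round(1),"w",round(o["width"]*87,1),"q7",round(o["q"][6],2),"F",np.round(o["wrist_force"],1),"M",np.round(o["moment"],2))
def yawof(th):
    t=np.radians(th);c,s=np.cos(t),np.sin(t);k=np.sqrt(.75)
    return np.degrees([np.arctan2(s*k,c),np.arctan2(s,c*k)])%360+2.5
E
python3 - <<'E'
from h import *
state()
for th in (126.1,36.1,-53.9,4.6,-85.4): print(th,yawof(th))
w=ctrl.snapshot("wrist");save(w,"w2")
for a in (79.3,-40.7,-160.7): print(nutax(a,.03).round(4))
E
```

```text
t 4.12 pos [0.5584 0.0423 0.2305] toolx yaw 128.5 tilt 0.9 w 34.9 q7 0.65 F [-0.5 -0.1  0.1] M [-0.02  0.   -0.05]
126.1 [132.59812005 124.77309006]
36.1 [34.77309006 42.59812005]
-53.9 [312.59812005 304.77309006]
4.6 [6.48585599 7.80782813]
-85.4 [277.80782813 276.48585599]
[0.5635 0.0285 0.1507]
[ 0.6043 -0.0875  0.1713]
[ 0.4973 -0.069   0.11  ]
```

View pics/w2.png

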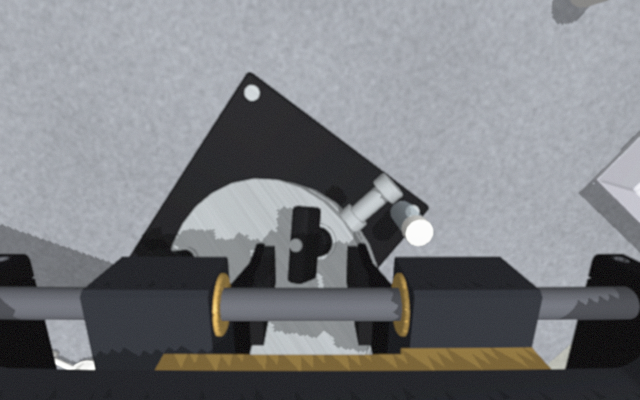

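Nut a's bar at (302,245) is parallel to the jaws, but the TCP is 14 mm off. I'll correct that, then descend.

>>> play_rows:
  motion: "0.005 -0.013 0 0 0.4; 0 0 0 0 0.4; 0 0 0 0 0.4"

```text
time: 4.55
position: [0.5649, 0.0271, 0.2323]
eef_rot: [0.435, 0.9, 0.005, 0.008]
wrist_force: [0.7, -0.1, 0.0]
width: 0.398
```

```bash
python3 - <<'E'
from h import *
state()
E
```

```text
t 4.55 pos [0.5649 0.0271 0.2323] toolx yaw 128.4 tilt 1.1 w 34.6 q7 0.68 F [ 0.7 -0.1  0. ] M [-0.02 -0.    0.  ]
```

>>> play_rows:
  motion: "-0.001 0.001 -0.02 0 0.4; 0 0 -0.02 0 0.4; 0 0 -0.02 0 0.4; 0 0 -0.01 0 0.4; 0 0 0 0 0.4"

```text
time: 5.18
position: [0.5649, 0.028, 0.1617]
eef_rot: [0.435, 0.9, 0.006, 0.009]
wrist_force: [-0.1, -0.1, 0.6]
width: 0.398
```

```bash
python3 - <<'E'
from h import *
state()
w=ctrl.snapshot("wrist");save(w,"w3")
E
```

```text
t 5.17 pos [0.5649 0.028  0.1617] toolx yaw 128.4 tilt 1.3 w 34.6 q7 0.71 F [-0.1 -0.1  0.6] M [-0.14  0.06  0.07]
```

View pics/w3.png

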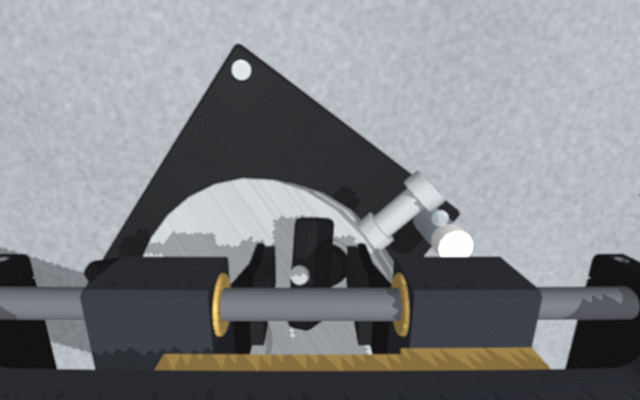

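>>> play_rows:
  motion: "0 0 0 0 0; 0 0 0 0 0; 0 0 0 0 0; 0 0 0 0 0; 0 0 0 0 0"

```text
time: 5.85
position: [0.5655, 0.0273, 0.1643]
eef_rot: [0.435, 0.9, 0.007, 0.01]
wrist_force: [-2.2, -0.3, -2.3]
width: 0.207
```

```bash
python3 - <<'E'
from h import *
state()
E
```

```text
t 5.85 pos [0.5655 0.0273 0.1643] toolx yaw 128.4 tilt 1.5 w 18.0 q7 0.71 F [-2.2 -0.3 -2.3] M [ 0.24 -0.41  0.11]
```

>>> play_rows:
  motion: "-0.001 0.001 -0.001 -7 0; 0 0 -0.001 -7 0; 0 0 -0.001 -7 0; 0 0 -0.001 -7 0; 0 0 0 -7 0; 0 0 0 -7 0"

```text
time: 6.6
position: [0.5639, 0.0283, 0.1655]
eef_rot: [0.735, 0.678, 0.003, 0.012]
wrist_force: [-2.6, -0.3, 0.9]
width: 0.213
```

```bash
python3 - <<'E'
from h import *
state()
w=ctrl.snapshot("wrist");save(w,"w4")
E
```

```text
t 6.6 pos [0.5639 0.0283 0.1655] toolx yaw 85.4 tilt 1.4 w 18.5 q7 0.03 F [-2.6 -0.3  0.9] M [-0.1  0.1  0.2]
```

View pics/w4.png

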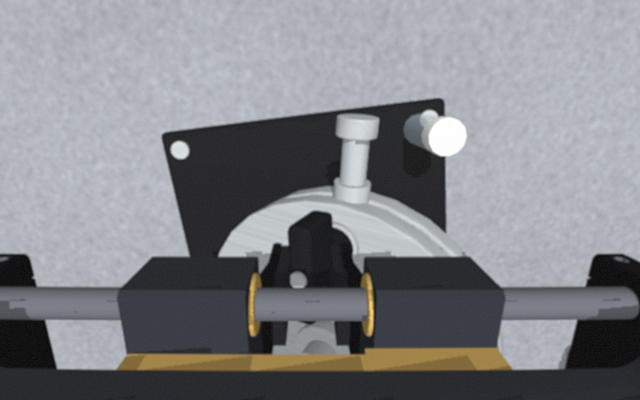

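Nut a is turning with the jaws, with its bar leaning between the fingers at (312,250). Continuing.

>>> play_rows:
  motion: "0 0 -0.0015 -7 0; 0 0 -0.0015 -7 0; 0 0 -0.0015 -7 0; 0 0 -0.001 -7 0; 0 0 -0.001 -7 0; 0 0 -0.001 -7 0; 0 0 0 -4 0; 0 0 0 0 0"

```text
time: 7.65
position: [0.5623, 0.0281, 0.1664]
eef_rot: [0.943, 0.332, -0.002, 0.008]
wrist_force: [-1.0, 0.2, -0.3]
width: 0.175
```

```bash
python3 - <<'E'
from h import *
state()
w=ctrl.snapshot("wrist");save(w,"w5")
E
```

```text
t 7.65 pos [0.5623 0.0281 0.1664] toolx yaw 38.8 tilt 1.0 w 15.2 q7 -0.67 F [-1.   0.2 -0.3] M [-0.32  0.03 -0.02]
```

View pics/w5.png

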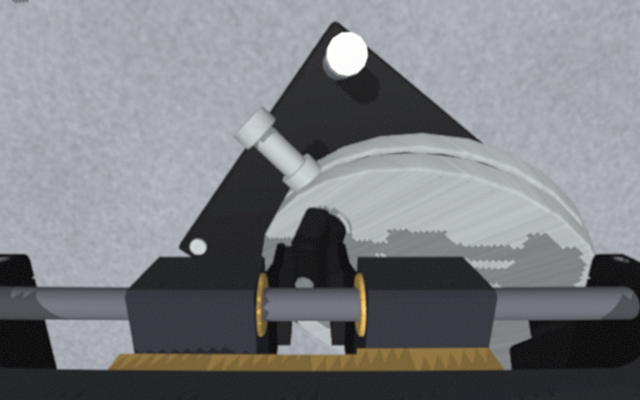

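>>> play_rows:
  motion: "0 0 0 0 0.4; 0 0 0 0 0.4; 0.001 0 -0.003 0 0.4; 0 0 -0.003 0 0.4; 0 0 -0.001 0 0; 0 0 -0.001 0 0; 0 0 -0.001 0 0; 0 0 -0.001 0 0; 0 0 0 0 0"

```text
time: 8.82
position: [0.566, 0.0263, 0.1591]
eef_rot: [0.943, 0.332, 0.0, 0.009]
wrist_force: [-0.7, -0.4, -1.5]
width: 0.256
```

```bash
python3 - <<'E'
from h import *
state()
E
```

```text
t 8.82 pos [0.566  0.0263 0.1591] toolx yaw 38.8 tilt 1.0 w 22.3 q7 -0.65 F [-0.7 -0.4 -1.5] M [-0.43 -0.13 -0.12]
```

>>> play_rows:
  motion: "-0.002 0.002 0.002 0 0; 0 0 0 0 0; 0 0 0 0 0"

```text
time: 9.2
position: [0.5657, 0.0262, 0.1595]
eef_rot: [0.943, 0.332, 0.002, 0.013]
wrist_force: [-0.6, 0.2, 1.3]
width: 0.247
```

```bash
python3 - <<'E'
from h import *
state()
w=ctrl.snapshot("wrist");save(w,"w6")
E
```

```text
t 9.2 pos [0.5657 0.0262 0.1595] toolx yaw 38.7 tilt 1.5 w 21.5 q7 -0.66 F [-0.6  0.2  1.3] M [-0.5  -0.04 -0.13]
```

View pics/w6.png

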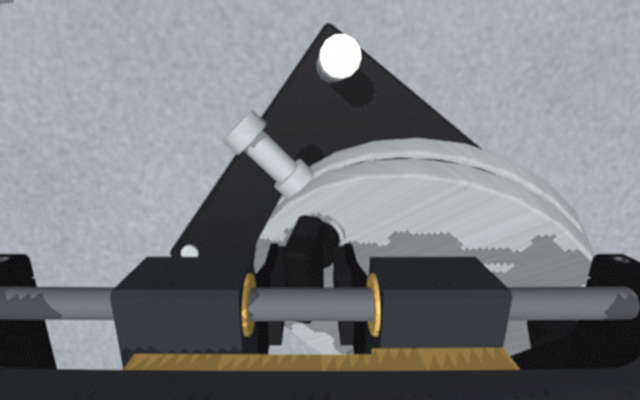

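>>> play_rows:
  motion: "-0.001 0.001 0.003 0 0.3; -0.001 0.001 0.002 0 0.2; 0 0 0 0 0; 0 0 0 0 0; 0 0 0 0 0"

```text
time: 9.88
position: [0.5632, 0.0287, 0.165]
eef_rot: [0.943, 0.332, 0.002, 0.012]
wrist_force: [0.9, 0.2, -0.6]
width: 0.178
```

```bash
python3 - <<'E'
from h import *
state()
w=ctrl.snapshot("wrist");save(w,"w7")
E
```

```text
t 9.88 pos [0.5632 0.0287 0.165 ] toolx yaw 38.8 tilt 1.4 w 15.5 q7 -0.67 F [ 0.9  0.2 -0.6] M [-0.42 -0.18 -0.05]
```

View pics/w7.png

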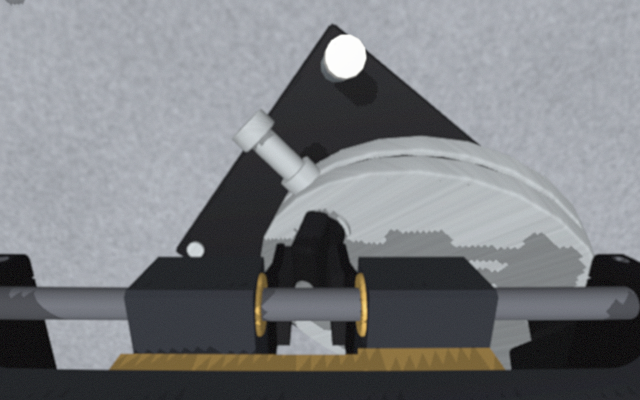

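>>> play_rows:
  motion: "0 0 -0.0005 -7 0; 0 0 -0.0005 -7 0; 0 0 -0.0005 -7 0; 0 0 -0.0005 -7 0; 0 0 -0.0005 -7 0; 0 0 -0.0005 -7 0; 0 0 -0.0005 -7 0"

```text
time: 10.8
position: [0.5628, 0.0294, 0.165]
eef_rot: [0.995, -0.101, -0.004, 0.009]
wrist_force: [-1.8, -2.2, 4.1]
width: 0.151
```

```bash
python3 - <<'E'
from h import *
state()
w=ctrl.snapshot("wrist");save(w,"w8")
E
```

```text
t 10.8 pos [0.5628 0.0294 0.165 ] toolx yaw -11.6 tilt 1.1 w 13.2 q7 -1.39 F [-1.8 -2.2  4.1] M [-0.02  0.45  0.35]
```

View pics/w8.png

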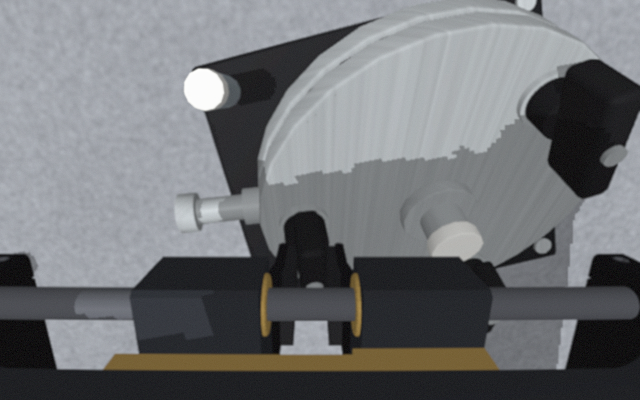

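>>> play_rows:
  motion: "0 0 -0.0005 -7 0; 0 0 -0.0005 -7 0; 0 0 -0.0005 -7 0; 0 0 -0.0005 -7 0; 0 0 -0.0005 -7 0; 0 0 0 -4 0; 0 0 0 0 0"

```text
time: 11.72
position: [0.5621, 0.0309, 0.1666]
eef_rot: [0.903, -0.43, -0.009, 0.003]
wrist_force: [-1.1, -1.1, 0.3]
width: 0.197
```

```bash
python3 - <<'E'
from h import *
state()
w=ctrl.snapshot("wrist");save(w,"w9")
E
```

```text
t 11.72 pos [0.5621 0.0309 0.1666] toolx yaw -51.0 tilt 1.1 w 17.1 q7 -1.94 F [-1.1 -1.1  0.3] M [-0.04 -0.03  0.28]
```

View pics/w9.png

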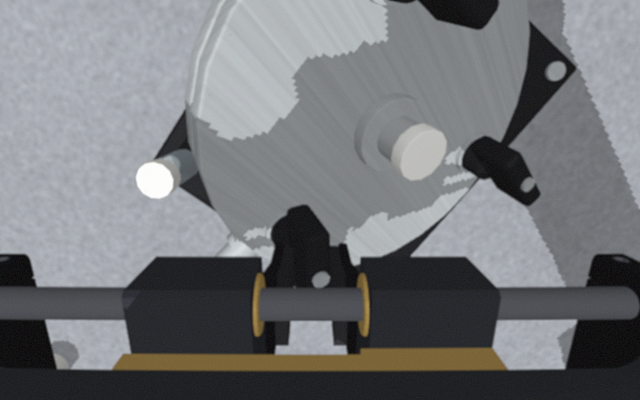

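>>> play_rows:
  motion: "0 0 0 0 0.4; 0 0 0 0 0.4; 0 0 0.02 0 0.4; 0 0 0.03 0 0.4; 0 -0.01 0.03 8 0.4; -0.01 -0.01 0.03 9 0.4; -0.01 -0.01 0.02 9 0.4; -0.01 -0.01 0 9 0.4; -0.01 -0.01 0 9 0.4; -0.01 0 0 9 0.4; 0 0 0 5 0.4; 0 0 0 0 0.4; 0 0 0 0 0.4"

```text
time: 13.4
position: [0.5115, -0.0243, 0.3118]
eef_rot: [0.997, 0.076, -0.001, 0.005]
wrist_force: [0.3, -0.3, 0.9]
width: 0.397
```

```bash
python3 - <<'E'
from h import *
state()
w=ctrl.snapshot("wrist");save(w,"w10")
for nm,a,uv in zip("abc",(79.3,-40.7,-160.7),dots(w)):
    print(nm,proj(w,nutax(a,.042)),uv, None if uv is None else (onplane(w,[uv],C+.042*n,n)[0]-nutax(a,.042)).round(4))
E
```

```text
t 13.4 pos [ 0.5115 -0.0243  0.3118] toolx yaw 8.7 tilt 0.6 w 34.5 q7 -1.21 F [ 0.3 -0.3  0.9] M [-0.04  0.18 -0.01]
a [[252.72220176 129.24327435]] None None
b [[413.9662816   99.45226117]] None None
c [[352.02873277 210.24284443]] None None
```

View pics/w10.png

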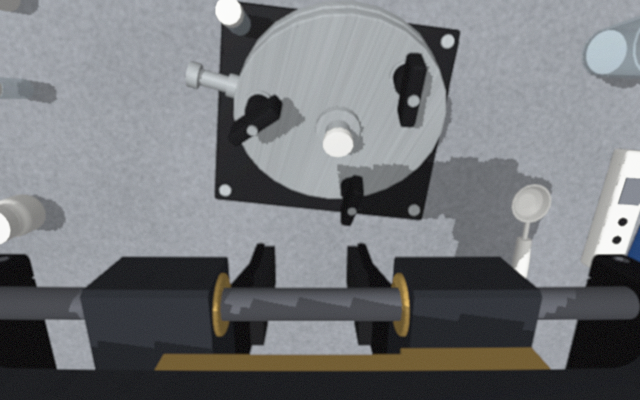

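```bash
cat >> h.py <<'E'
def zoom(s,cs,name,r=30,k=6.5):
    f=np.clip(s["frame"].astype(float)*2.2,0,255).astype(np.uint8); o=[]
    for cx,cy in cs:
        o.append(cv2.warpAffine(f,np.array([[k,0,-(cx-r)*k],[0,k,-(cy-r)*k]]),(int(2*r*k),int(2*r*k)),flags=cv2.INTER_CUBIC))
    cv2.imwrite(f"pics/{name}.png",np.hstack(o)[:,:,::-1])
E
python3 - <<'E'
from h import *
w=ctrl.snapshot("wrist"); state(); print(w["origin"],w["rotation"])
import pickle; pickle.dump(w,open("w10.pkl","wb"))
zoom(w,[(257,118),(409,90)],"z10",r=28,k=7)
zoom(w,[(352,198)],"z10c",r=28,k=7)
E
```

```text
t 13.5 pos [ 0.5116 -0.0242  0.3116] toolx yaw 8.7 tilt 0.6 w 35.0 q7 -1.21 F [-0.1  0.9 -0.9] M [-0.03  0.16  0.02]
[ 0.58651916 -0.01088964  0.45295802] [-0.11198276  0.08944911 -0.64546691  0.75022076]Traceback (most recent call last):
  File "<stdin>", line 4, in <module>
  File "h.py", line 54, in zoom
    o.append(cv2.warpAffine(f,np.array([[k,0,-(cx-r)*k],[0,k,-(cy-r)*k]]),(int(2*r*k),int(2*r*k)),flags=cv2.INTER_CUBIC))
             ~~~~~~~~~~~~~~^^^^^^^^^^^^^^^^^^^^^^^^^^^^^^^^^^^^^^^^^^^^^^^^^^^^^^^^^^^^^^^^^^^^^^^^^^^^^^^^^^^^^^^^^^^^^
cv2.error: OpenCV(4.12.0) /io/opencv/modules/imgproc/src/imgwarp.cpp:2729: error: (-215:Assertion failed) (M0.type() == CV_32F || M0.type() == CV_64F) && M0.rows == 2 && M0.cols == 3 in function 'warpAffine'
```

```bash
sed -i 's/(cy-r)\*k\]\])/(cy-r)*k]],float)/' h.py
python3 - <<'E'
from h import *
import pickle; w=pickle.load(open("w10.pkl","rb"))
zoom(w,[(257,118),(409,90)],"z10",r=28,k=7)
zoom(w,[(352,198)],"z10c",r=28,k=7)
E
```

```text
(no output)
```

View pics/z10.png

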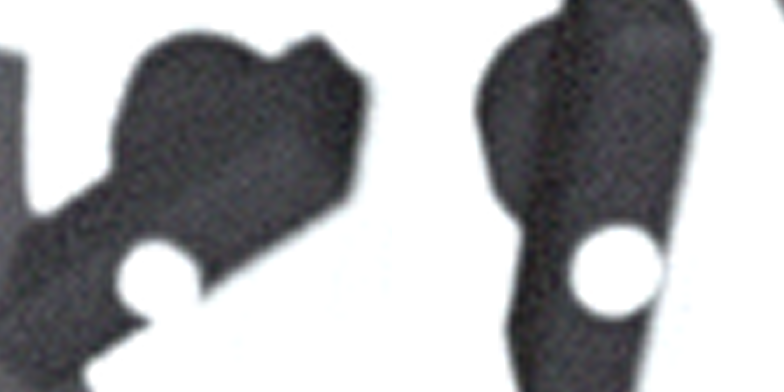

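View pics/z10c.png

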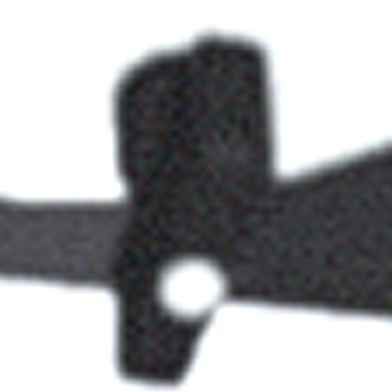

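```bash
python3 - <<'E'
from h import *
import pickle; w=pickle.load(open("w10.pkl","rb"))
g=lambda x,y,cx,cy:(x/7+cx-28,y/7+cy-28)
print("a",barang(w,g(350,200,257,118),g(90,365,257,118)),barang(w,g(350,200,257,118),g(205,297,257,118)))
print("b",barang(w,g(316,50,409,90),g(248,392,409,90)))
print("c",barang(w,g(268,50,352,198),g(228,290,352,198)))
E
```

```text
a 131.5847199275975 132.93010797679054
b 7.72812609516933
c 4.43045241278827
```

>>> play_rows:
  motion: "0.007 -0.002 0 10 0.4; 0.007 -0.002 0 10 0.4; 0.007 -0.002 0 10 0.4; 0.007 -0.002 0 10 0.4; 0.007 -0.002 0 10 0.4; 0.007 -0.002 0 10 0.4; 0.007 -0.002 0 10 0.4; 0.007 -0.002 0 10 0.4; 0.007 -0.002 0 10 0.4; 0.007 -0.002 0 10 0.4; 0.007 -0.002 0 10 0.4; 0.007 -0.002 0 10 0.4; 0.007 0 0 10 0.4; 0.007 0 0 10 0.4; 0.007 0 0 10 0.4; 0.006 0 0 10 0.4; 0 0 0 10 0.4; 0 0 0 5 0.4; 0 0 0 0 0.4; 0 0 0 0 0.4"

```text
time: 16.0
position: [0.6281, -0.0485, 0.3038]
eef_rot: [-0.076, 0.997, 0.0, 0.001]
wrist_force: [-0.6, 0.3, -0.7]
width: 0.397
```

```bash
python3 - <<'E'
from h import *
import pickle
w=ctrl.snapshot("wrist"); state(); save(w,"w11"); pickle.dump(w,open("w11.pkl","wb"))
p=[proj(w,nutax(a,.038))[0].round().astype(int) for a in (79.3,-40.7,-160.7)];print(p)
zoom(w,[tuple(x) for x in p[:2]],"z11",r=28,k=7)
E
```

```text
t 16.05 pos [ 0.6281 -0.0485  0.3038] toolx yaw -171.2 tilt 0.1 w 34.5 q7 1.87 F [-0.3  0.1  0.7] M [ 0.07  0.04 -0.01]
[array([420, 130]), array([264, 163]), array([310,  28])]
```

View pics/w11.png

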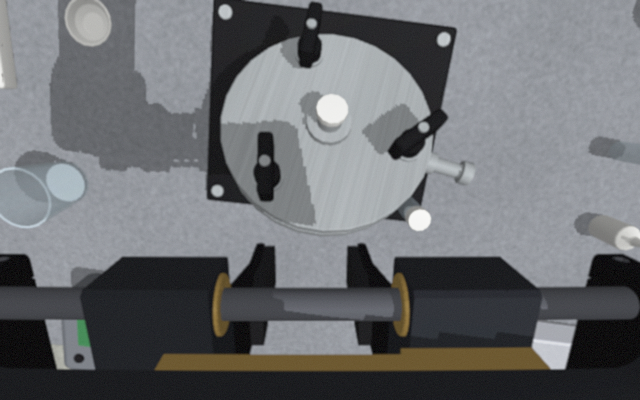

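View pics/z11.png

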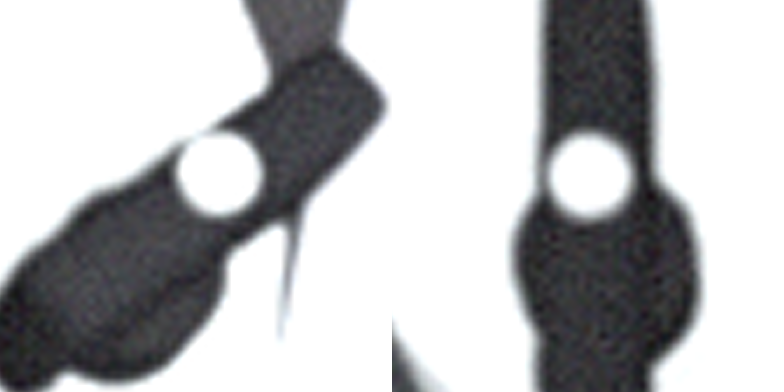

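```bash
python3 - <<'E'
from h import *
import pickle; w=pickle.load(open("w11.pkl","rb"))
g=lambda x,y,cx,cy:(x/7+cx-28,y/7+cy-28)
print("a",barang(w,g(130,185,420,130),g(270,88,420,130)),barang(w,g(245,240,420,130),g(382,108,420,130)),barang(w,g(180,152,420,130),g(320,55,420,130)))
print("b",barang(w,g(545-392,0,264,163),g(540-392,190,264,163)),barang(w,g(648-392,0,264,163),g(655-392,180,264,163)))
# residual dot check
for nm,a,uv in zip("abc",(79.3,-40.7,-160.7),dots(w)):
    print(nm,uv, None if uv is None else (onplane(w,[uv],C+.042*n,n)[0]-nutax(a,.042)).round(4))
E
```

```text
a 131.54051733749384 139.41947058066407 131.53545483890883
b 6.022005458435053 8.913952773605072
a None None
b [264.25892857 160.10714286] [-0.0008  0.0005 -0.0004]
c [311.21568627  22.99019608] [-0.0013  0.0004 -0.0008]
```

>>> play_rows:
  motion: "-0.008 -0.013 -0.02 1 0.4; -0.008 -0.013 -0.02 0 0.4; -0.007 -0.012 -0.02 0 0.4; 0 0 0 0 0.4; 0 0 0 0 0.4"

```text
time: 16.68
position: [0.6057, -0.0861, 0.2435]
eef_rot: [-0.084, 0.996, -0.0, 0.002]
wrist_force: [-0.1, -0.5, 0.7]
width: 0.399
```

```bash
python3 - <<'E'
from h import *
state()
w=ctrl.snapshot("wrist"); save(w,"w12")
E
```

```text
t 16.68 pos [ 0.6057 -0.0861  0.2435] toolx yaw -170.3 tilt 0.3 w 34.7 q7 1.96 F [-0.1 -0.5  0.7] M [ 0.01 -0.01  0.03]
```

View pics/w12.png

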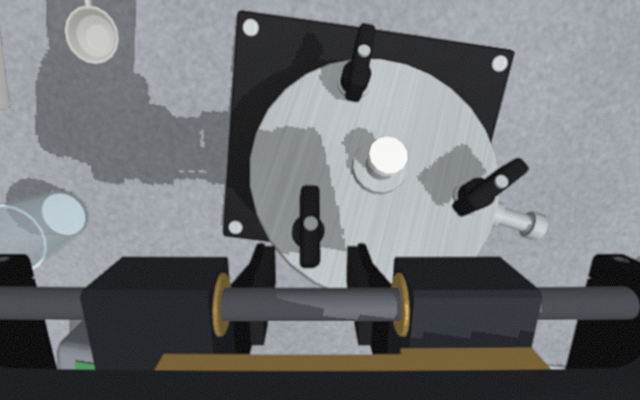

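>>> play_rows:
  motion: "-0.001 -0.001 -0.02 0 0.4; -0.001 0 -0.02 0 0.4; 0 0 -0.019 0 0.4; 0 0 0 0 0; 0 0 0 0 0; 0 0 0 0 0; 0 0 0 0 0; 0 0 0 0 0"

```text
time: 17.73
position: [0.6092, -0.0863, 0.1892]
eef_rot: [-0.086, 0.996, -0.002, 0.009]
wrist_force: [0.9, -0.9, -3.7]
width: 0.142
```

```bash
python3 - <<'E'
from h import *
state()
w=ctrl.snapshot("wrist"); save(w,"w13")
E
```

```text
t 17.73 pos [ 0.6092 -0.0863  0.1892] toolx yaw -170.1 tilt 1.0 w 12.3 q7 1.99 F [ 0.9 -0.9 -3.7] M [-0.33 -0.13 -0.12]
```

View pics/w13.png

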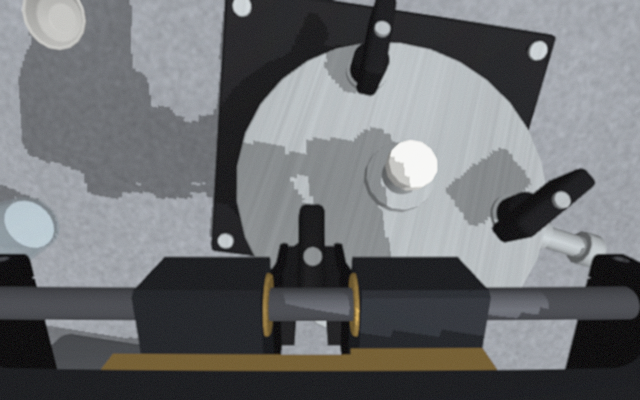

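>>> play_rows:
  motion: "0 0 0 0 0.25; -0.003 0 -0.002 0 0.25; -0.003 -0.001 -0.003 0 0.2; -0.001 0 -0.001 0 0; -0.001 0 -0.001 0 0; -0.001 0 -0.001 0 0"

```text
time: 18.52
position: [0.6027, -0.0875, 0.1846]
eef_rot: [-0.086, 0.996, -0.003, 0.013]
wrist_force: [-0.3, -0.4, 6.2]
width: 0.141
```

```bash
python3 - <<'E'
from h import *
state()
E
```

```text
t 18.52 pos [ 0.6027 -0.0875  0.1846] toolx yaw -170.1 tilt 1.5 w 12.3 q7 2.0 F [-0.3 -0.4  6.2] M [-0.11 -0.18 -0.16]
```

>>> play_rows:
  motion: "0 0 -0.0005 -7 0; 0 0 -0.0005 -7 0; 0 0 -0.0005 -7 0; 0 0 -0.0005 -7 0; 0 0 -0.0005 -7 0; 0 0 -0.0005 -7 0; 0 0 -0.0005 -7 0"

```text
time: 19.4
position: [0.6025, -0.0852, 0.1853]
eef_rot: [0.344, 0.939, -0.005, 0.01]
wrist_force: [-0.5, -0.3, 3.9]
width: 0.183
```

```bash
python3 - <<'E'
from h import *
state()
w=ctrl.snapshot("wrist"); save(w,"w14")
E
```

```text
t 19.4 pos [ 0.6025 -0.0852  0.1853] toolx yaw 139.8 tilt 1.3 w 16.0 q7 1.21 F [-0.5 -0.3  3.9] M [ 0.31 -0.05  0.4 ]
```

View pics/w14.png

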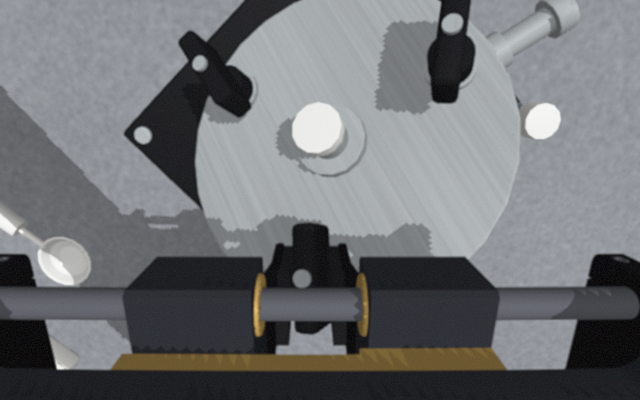

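>>> play_rows:
  motion: "0 -0.0005 -0.0005 -7 0; 0 -0.0005 -0.0005 -7 0; 0 -0.0005 -0.0005 -7 0; 0 -0.0005 -0.0005 -7 0; 0 0 -0.0005 -7 0; 0 0 0 -5 0; 0 0 0 0 0"

```text
time: 20.32
position: [0.604, -0.0833, 0.1874]
eef_rot: [0.651, 0.759, -0.004, 0.008]
wrist_force: [-0.6, -1.0, 0.8]
width: 0.208
```

```bash
python3 - <<'E'
from h import *
state()
w=ctrl.snapshot("wrist"); save(w,"w15")
E
```

```text
t 20.32 pos [ 0.604  -0.0833  0.1874] toolx yaw 98.8 tilt 1.1 w 18.1 q7 0.59 F [-0.6 -1.   0.8] M [-0.14 -0.19  0.14]
```

View pics/w15.png

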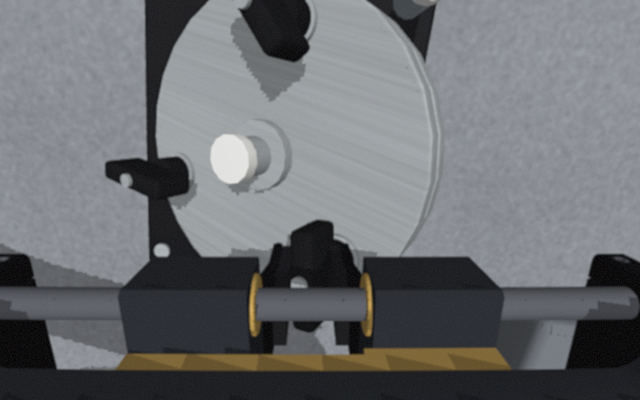

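>>> play_rows:
  motion: "0 0 0 0 0.4; 0 0 0 0 0.4; 0 0 0.02 0 0.4; 0 0 0.03 0 0.4; 0.003 0.003 0.03 9 0.4; 0.003 0.004 0.02 9 0.4; 0.003 0.004 0 9 0.4; 0.003 0.004 0 9 0.4; 0.003 0.004 0 9 0.4; 0.003 0.004 0 9 0.4; 0.003 0.004 0 9 0.4; 0 0.004 0 9 0.4; 0 0 0 9 0.4; 0 0 0 0 0.4; 0 0 0 0 0.4; 0 0 0 0 0.4"

```text
time: 22.38
position: [0.6244, -0.0514, 0.3042]
eef_rot: [-0.02, 1.0, 0.003, 0.013]
wrist_force: [-0.2, 0.5, -0.5]
width: 0.403
```

```bash
python3 - <<'E'
from h import *
import pickle
w=ctrl.snapshot("wrist"); state(); save(w,"w16"); pickle.dump(w,open("w16.pkl","wb"))
p=[proj(w,nutax(a,.038))[0].round().astype(int) for a in (79.3,-40.7,-160.7)];print(p)
zoom(w,[tuple(x) for x in p[:2]],"z16",r=28,k=7)
zoom(w,[tuple(p[2])],"z16c",r=28,k=7)
E
```

```text
t 22.43 pos [ 0.6244 -0.0514  0.3041] toolx yaw -177.7 tilt 1.5 w 35.0 q7 1.8 F [-0.1 -0.3  0.1] M [ 0.04  0.02 -0.  ]
[array([415, 118]), array([262, 170]), array([294,  27])]
```

View pics/w16.png

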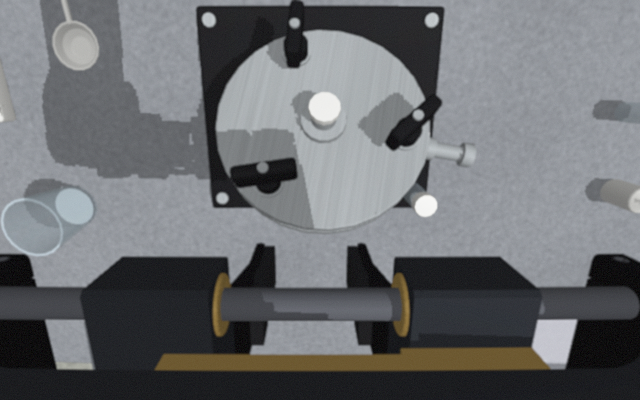

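View pics/z16.png

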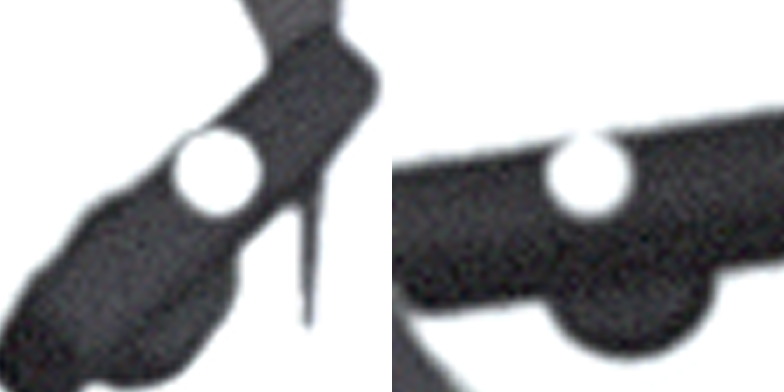

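View pics/z16c.png

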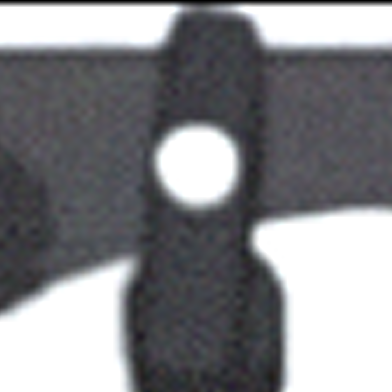

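```bash
python3 - <<'E'
from h import *
import pickle; w=pickle.load(open("w16.pkl","rb"))
P={'a':(415,118),'b':(262,170),'c':(294,27)}
g=lambda p,c:(p[0]/7+P[c][0]-28,p[1]/7+P[c][1]-28)
for c,p,q in [('a',(130,187),(268,72)),('b',(0,165),(392,108)),('c',(168,40),(145,220)),('c',(262,45),(250,220))]:
    print(c,barang(w,g(p,c),g(q,c)))
E
```

```text
a 130.2970739599101
b 98.36753256419803
c 174.20956109777293
c 176.5773789494506
```

>>> play_rows:
  motion: "-0.018 -0.002 0 -4 0.4; -0.018 -0.002 -0.01 0 0.4; -0.018 -0.003 -0.02 0 0.4; -0.018 -0.003 -0.02 0 0.4; -0.018 -0.003 -0.02 0 0.4; -0.018 -0.002 -0.01 0 0.4; -0.018 -0.002 0 0 0.4; 0 0 0 0 0.4; 0 0 0 0 0.4"

```text
time: 23.55
position: [0.4955, -0.0684, 0.2221]
eef_rot: [0.019, 1.0, 0.002, 0.014]
wrist_force: [0.0, 0.5, -1.5]
width: 0.399
```

```bash
python3 - <<'E'
from h import *
state()
w=ctrl.snapshot("wrist"); save(w,"w17")
E
```

```text
t 23.55 pos [ 0.4955 -0.0684  0.2221] toolx yaw 177.8 tilt 1.6 w 34.7 q7 1.73 F [ 0.   0.5 -1.5] M [ 0.06 -0.   -0.01]
```

View pics/w17.png

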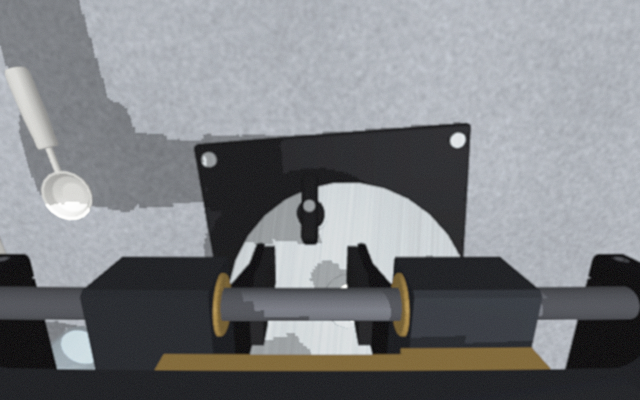

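Nut c's bar at (310,210) is vertical in the view and centred between the fingers. Descending.

>>> play_rows:
  motion: "0 0 -0.025 0 0.4; 0 0 -0.025 0 0.4; 0 0 -0.025 0 0.4; 0 0 -0.02 0 0.35; 0 0 0 0 0; -0.0005 0 -0.0005 0 0; -0.0005 0 -0.0005 0 0; -0.0005 0 -0.0005 0 0; 0 0 0 0 0"

```text
time: 24.72
position: [0.5015, -0.0689, 0.126]
eef_rot: [0.019, 1.0, 0.001, 0.019]
wrist_force: [2.0, -1.4, -6.0]
width: 0.141
```

```bash
python3 - <<'E'
from h import *
state()
w=ctrl.snapshot("wrist"); save(w,"w18")
E
```

```text
t 24.73 pos [ 0.5015 -0.0689  0.126 ] toolx yaw 177.9 tilt 2.2 w 12.3 q7 1.84 F [ 2.  -1.4 -6. ] M [-0.   -0.21  0.12]
```

View pics/w18.png

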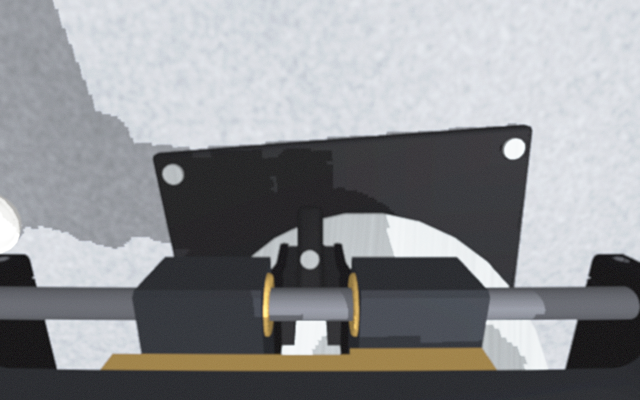

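>>> play_rows:
  motion: "0 0 0 0 0.25; -0.004 0 0 0 0.25; -0.004 0 -0.001 0 0.2; -0.001 0 -0.001 0 0; -0.001 0 -0.001 0 0; -0.001 0 -0.001 0 0"

```text
time: 25.52
position: [0.4922, -0.0688, 0.1248]
eef_rot: [0.019, 1.0, 0.001, 0.022]
wrist_force: [-2.2, 0.4, 7.0]
width: 0.143
```

>>> play_rows:
  motion: "0 0 0 -7 0; 0 0 0 -7 0; 0 0 0 -7 0; 0 0 0 -7 0"

```text
time: 26.02
position: [0.4919, -0.0662, 0.1259]
eef_rot: [0.265, 0.964, -0.002, 0.021]
wrist_force: [-0.8, 0.9, 4.5]
width: 0.162
```

```bash
python3 - <<'E'
from h import *
state()
w=ctrl.snapshot("wrist"); save(w,"w19")
t=ctrl.snapshot("scene"); c=t["frame"][150:310,220:420]; cv2.imwrite("pics/s19.png",cv2.resize(c,None,fx=4,fy=3.7,interpolation=2)[:,:,::-1])
E
```

```text
t 26.02 pos [ 0.4919 -0.0662  0.1259] toolx yaw 149.3 tilt 2.4 w 14.1 q7 1.38 F [-0.8  0.9  4.5] M [0.49 0.17 0.33]
```

View pics/w19.png

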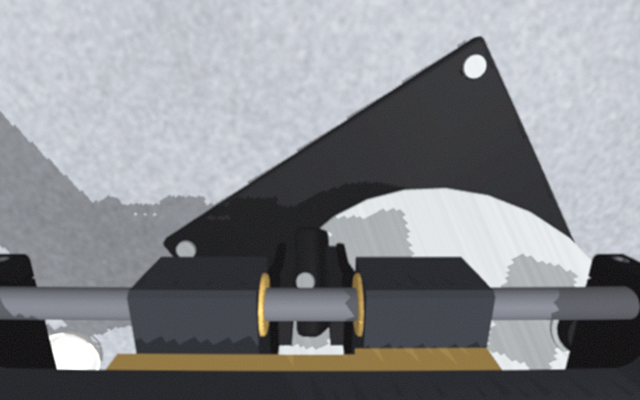

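View pics/s19.png

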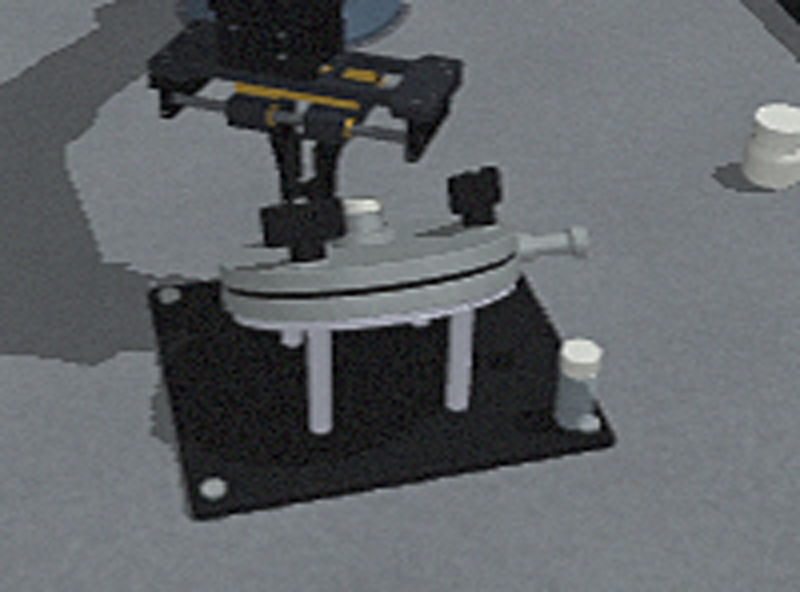

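>>> play_rows:
  motion: "0.0005 -0.0005 0 -7 0; 0.0005 -0.0005 0 -7 0; 0.0005 -0.0005 0 -7 0; 0 -0.0005 0 -7 0; 0 0 0 0 0"

```text
time: 26.75
position: [0.4934, -0.0635, 0.1274]
eef_rot: [0.492, 0.87, -0.003, 0.018]
wrist_force: [-1.1, -2.3, 2.0]
width: 0.184
```

```bash
python3 - <<'E'
from h import *
state()
w=ctrl.snapshot("wrist"); save(w,"w20")
t=ctrl.snapshot("scene"); c=t["frame"][150:310,220:420]; cv2.imwrite("pics/s20.png",cv2.resize(c,None,fx=4,fy=3.7,interpolation=2)[:,:,::-1])
E
```

```text
t 26.75 pos [ 0.4934 -0.0635  0.1274] toolx yaw 121.0 tilt 2.1 w 16.0 q7 0.95 F [-1.1 -2.3  2. ] M [-0.14  0.    0.22]
```

View pics/w20.png

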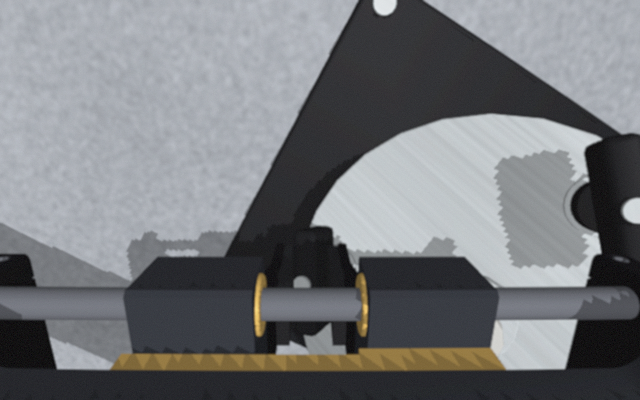

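View pics/s20.png

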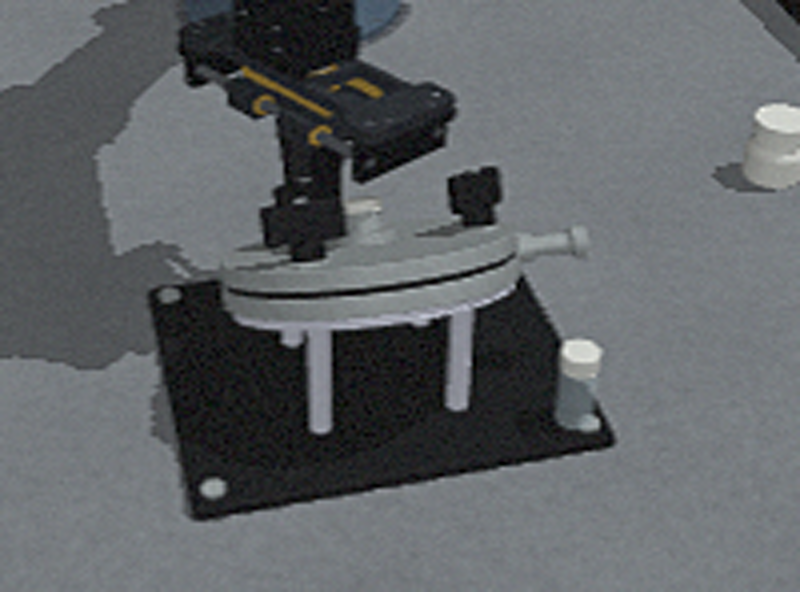

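>>> play_rows:
  motion: "0 0 0 0 0.35; 0 0 0.005 0 0.35; 0 0 0.02 0 0.35; 0 0 0.03 0 0.35; -0.008 0.003 0.01 8 0; -0.008 0.003 0 8 0; -0.008 0.003 0 8 0; -0.008 0.003 0 8 0; -0.008 0.003 0 8 0; -0.003 0.001 0 8 0; 0 0 0 8 0; 0 0 0 1 0; 0 0 0 0 0"

```text
time: 28.48
position: [0.4479, -0.0492, 0.1955]
eef_rot: [0.003, 1.0, 0.006, 0.019]
wrist_force: [-0.0, -0.0, 0.1]
width: 0.006
```

```bash
python3 - <<'E'
from h import *
state()
w=ctrl.snapshot("wrist"); save(w,"w21")
E
```

```text
t 28.48 pos [ 0.4479 -0.0492  0.1955] toolx yaw 179.7 tilt 2.2 w 0.5 q7 1.74 F [-0.  -0.   0.1] M [ 0.07  0.09 -0.  ]
```

View pics/w21.png

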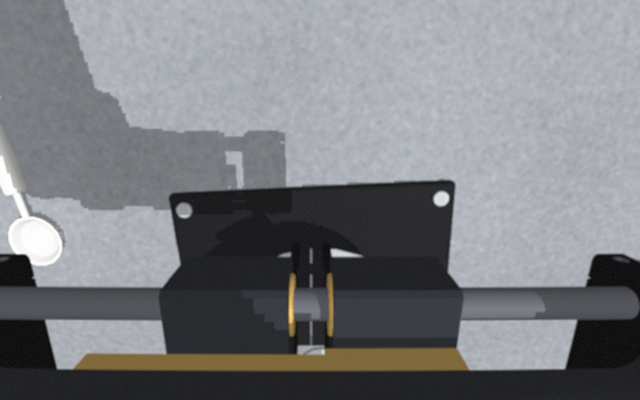

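>>> play_rows:
  motion: "0 0.001 -0.025 -1 0; 0 0.001 -0.025 0 0; 0 0 -0.02 0 0; 0 0 0 0 0; 0.005 0 0 0 0; 0.005 0 0 0 0; 0.005 0 0 0 0; 0.004 0 0 0 0; 0.003 0 0 0 0"

```text
time: 29.65
position: [0.4672, -0.047, 0.1251]
eef_rot: [0.014, 1.0, 0.007, 0.014]
wrist_force: [-7.5, -0.9, 3.7]
width: 0.005
```

```bash
python3 - <<'E'
from h import *
state()
t=ctrl.snapshot("scene"); c=t["frame"][150:310,220:420]; cv2.imwrite("pics/s22.png",cv2.resize(c,None,fx=4,fy=3.7,interpolation=2)[:,:,::-1])
E
```

```text
t 29.65 pos [ 0.4672 -0.047   0.1251] toolx yaw 178.4 tilt 1.8 w 0.5 q7 1.86 F [-7.5 -0.9  3.7] M [-0.29  1.45 -0.02]
```

View pics/s22.png

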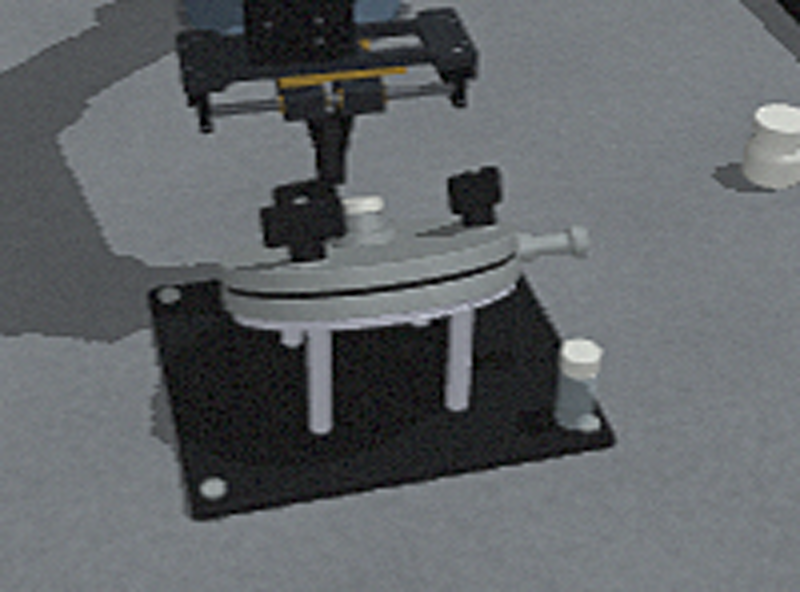

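>>> play_rows:
  motion: "0.004 0 0 0 0; 0.004 0 0 0 0; 0.004 0 0 0 0"

```text
time: 30.08
position: [0.4682, -0.048, 0.123]
eef_rot: [0.015, 1.0, 0.008, 0.001]
wrist_force: [-9.4, -0.5, 6.1]
width: 0.009
```

```bash
python3 - <<'E'
from h import *
state()
E
```

```text
t 30.07 pos [ 0.4682 -0.048   0.123 ] toolx yaw 178.2 tilt 1.0 w 0.7 q7 1.87 F [-9.4 -0.5  6.1] M [-0.18  1.89 -0.01]
```

>>> play_rows:
  motion: "0.01 0 0 0 0; 0.01 0 0 0 0"

```text
time: 30.32
position: [0.4745, -0.0466, 0.1206]
eef_rot: [0.016, 1.0, 0.012, -0.016]
wrist_force: [-13.8, 2.0, 10.1]
width: 0.005
```

```bash
python3 - <<'E'
from h import *
state()
E
```

```text
t 30.32 pos [ 0.4745 -0.0466  0.1206] toolx yaw 178.2 tilt 2.3 w 0.4 q7 1.88 F [-13.8   2.   10.1] M [0.4  3.19 0.01]
```

>>> play_rows:
  motion: "-0.015 0 0 0 0; -0.005 0 0.02 0 0; 0 0 0.04 0 0; 0.02 0 0.03 0 0; 0.03 0 0.03 0 0; 0.03 0 0 0 0; 0.03 0 0 0 0; 0 0 0 0 0; 0 0 0 0 0"

```text
time: 31.45
position: [0.569, -0.0465, 0.2474]
eef_rot: [0.016, 1.0, 0.013, -0.012]
wrist_force: [-0.2, -0.4, -0.2]
width: 0.007
```

```bash
python3 - <<'E'
from h import *
import pickle
w=ctrl.snapshot("wrist"); state(); save(w,"w23"); pickle.dump(w,open("w23.pkl","wb"))
p=proj(w,nutax(-160.7,.038))[0].round().astype(int);print(p)
zoom(w,[tuple(p)],"z23",r=32,k=9)
E
```

```text
t 31.5 pos [ 0.569  -0.0464  0.2475] toolx yaw 178.2 tilt 2.0 w 0.8 q7 1.8 F [ 0.2 -0.2  0.4] M [ 0.06 -0.09 -0.02]
[272 110]
```

View pics/w23.png

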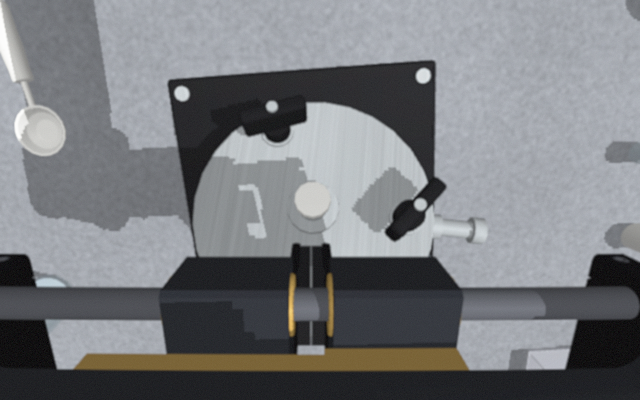

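View pics/z23.png

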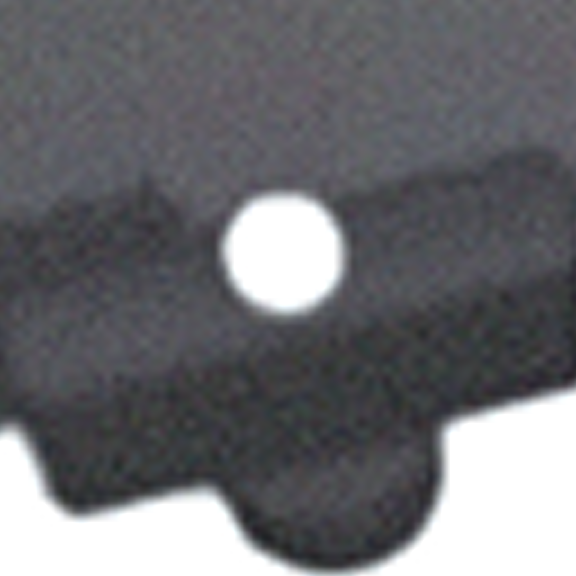

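```bash
python3 - <<'E'
from h import *
import pickle; w=pickle.load(open("w23.pkl","rb"))
g=lambda x,y:(x/9+272-32,y/9+110-32)
print(barang(w,g(350,193),g(520,150)),barang(w,g(60,395),g(576,265)),barang(w,g(90,512),g(576,390),.014))
E
```

```text
100.94357816010883 100.71571857211147 100.53866771893153
```

>>> play_rows:
  motion: "-0.03 0 0 0 0; -0.03 0 0 0 0; -0.03 0 -0.01 0 0; -0.02 0 -0.015 0 0; -0.004 0 -0.03 0 0; 0 0 -0.03 0 0; 0 0 -0.03 0 0; 0 0 -0.008 0 0; 0 0 0 0 0"

```text
time: 32.62
position: [0.4455, -0.046, 0.1233]
eef_rot: [0.016, 1.0, 0.016, -0.011]
wrist_force: [0.1, -0.3, 0.7]
width: 0.002
```

```bash
python3 - <<'E'
from h import *
state()
E
```

```text
t 32.62 pos [ 0.4455 -0.046   0.1233] toolx yaw 178.1 tilt 2.2 w 0.2 q7 1.88 F [ 0.1 -0.3  0.7] M [-0.01 -0.02  0.05]
```

>>> play_rows:
  motion: "0.012 0 0 0 0; 0.008 0 0 0 0; 0.006 0 0 0 0; 0.006 0 0 0 0; 0.006 0 0 0 0"

```text
time: 33.25
position: [0.477, -0.045, 0.1243]
eef_rot: [0.016, 0.999, 0.019, -0.021]
wrist_force: [-12.0, 0.4, 9.7]
width: 0.003
```

```bash
python3 - <<'E'
from h import *
state()
E
```

```text
t 33.25 pos [ 0.477  -0.045   0.1243] toolx yaw 178.2 tilt 3.3 w 0.3 q7 1.9 F [-12.    0.4   9.7] M [0.03 2.64 0.  ]
```

>>> play_rows:
  motion: "0.006 0 0 0 0; 0.006 0 0 0 0"

```text
time: 33.5
position: [0.4782, -0.0447, 0.123]
eef_rot: [0.017, 0.999, 0.022, -0.034]
wrist_force: [-13.6, 0.2, 12.1]
width: 0.006
```

```bash
python3 - <<'E'
from h import *
state()
E
```

```text
t 33.5 pos [ 0.4782 -0.0447  0.123 ] toolx yaw 178.2 tilt 4.7 w 0.5 q7 1.9 F [-13.6   0.2  12.1] M [0.02 2.91 0.09]
```

>>> play_rows:
  motion: "0.012 0 0 0 0; 0.012 0 0 0 0"

```text
time: 33.75
position: [0.4865, -0.0437, 0.1222]
eef_rot: [0.017, 0.998, 0.026, -0.054]
wrist_force: [-24.7, 0.0, 28.0]
width: 0.004
```

```bash
python3 - <<'E'
from h import *
state()
E
```

```text
t 33.75 pos [ 0.4865 -0.0437  0.1222] toolx yaw 178.2 tilt 6.9 w 0.4 q7 1.91 F [-24.7   0.   28. ] M [0.06 5.55 0.13]
```

>>> play_rows:
  motion: "-0.015 0 0 0 0; -0.01 0 0.02 0 0; 0 0 0.04 0 0; 0.02 0 0.03 0 0; 0.03 0 0.03 0 0; 0.03 0 0 0 0; 0.03 0 0 0 0; 0 0 0 0 0; 0 0 0 0 0"

```text
time: 34.88
position: [0.5754, -0.0441, 0.2483]
eef_rot: [0.017, 0.998, 0.026, -0.053]
wrist_force: [-0.2, -0.2, 0.1]
width: 0.004
```

```bash
python3 - <<'E'
from h import *
import pickle
w=ctrl.snapshot("wrist"); state(); save(w,"w24"); pickle.dump(w,open("w24.pkl","wb"))
p=proj(w,nutax(-160.7,.038))[0].round().astype(int);print(p)
zoom(w,[tuple(p)],"z24",r=32,k=9)
E
```

```text
t 34.92 pos [ 0.5755 -0.0439  0.2483] toolx yaw 178.2 tilt 6.8 w -0.1 q7 1.83 F [ 0.1  0.3 -0.3] M [-0.05 -0.09  0.02]
[264 117]
```

View pics/w24.png

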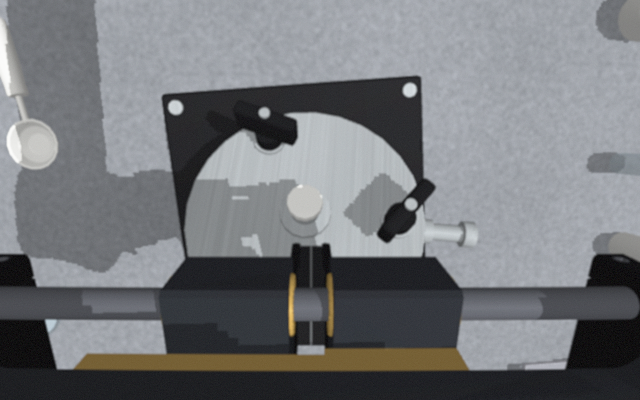

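View pics/z24.png

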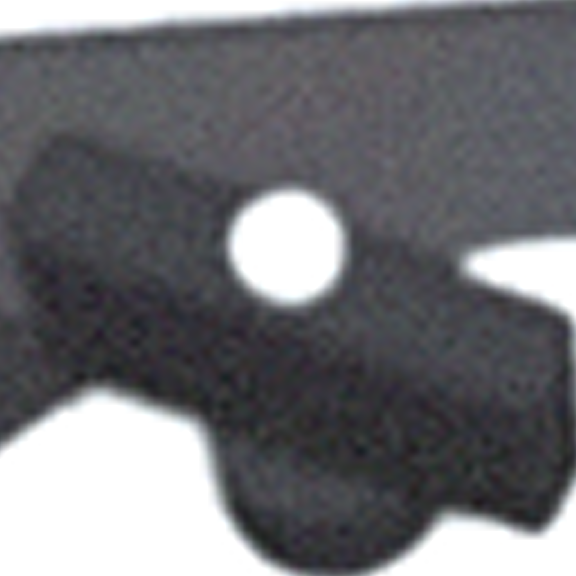

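```bash
python3 - <<'E'
from h import *
import pickle; w=pickle.load(open("w24.pkl","rb"))
p=(264,117)
g=lambda x,y:(x/9+p[0]-32,y/9+p[1]-32)
print(barang(w,g(70,137),g(555,308)),barang(w,g(100,390),g(540,530),.014))
print(proj(w,nutax(-160.7,.042)),g(287,246))
E
```

```text
62.359925009702316 64.85931171001897
[[263.44533764 113.82755495]] (263.8888888888889, 112.33333333333334)
```

>>> play_rows:
  motion: "-0.007 -0.0025 0 -9.5 0.4; -0.007 -0.0025 0 -9.5 0.4; -0.007 -0.0025 0 -9.5 0.4; -0.007 -0.0025 0 -9.5 0.4; -0.007 -0.0025 0 -9.5 0.4; -0.007 -0.0025 0 -9.5 0.4; -0.007 -0.0025 0 -9.5 0.4; -0.007 -0.0025 0 -9.5 0.4; -0.007 -0.0025 0 -9.5 0.4; -0.007 -0.0025 0 -9.5 0.4; -0.007 -0.0025 0 -9.5 0.4; -0.004 0 0 -7 0.4; 0 0 0 0 0.4; 0 0 0 0 0.4; 0 0 0 0 0.4"
  grip_force: 20

```text
time: 36.8
position: [0.4801, -0.0716, 0.2475]
eef_rot: [0.852, 0.52, 0.065, -0.012]
wrist_force: [-1.0, 0.2, -0.3]
width: 0.398
```

```bash
python3 - <<'E'
from h import *
import pickle
w=ctrl.snapshot("wrist"); state(); save(w,"w25"); pickle.dump(w,open("w25.pkl","wb"))
print(R.from_quat(ctrl.get_obs()["eef_rot"]).as_matrix()[:,2])
E
```

```text
t 36.85 pos [ 0.4802 -0.0717  0.2475] toolx yaw 62.9 tilt 7.6 w 34.7 q7 0.01 F [-0.5 -0.9 -0.6] M [-0.17  0.22 -0.03]
[ 0.09855897  0.08721758 -0.99130178]
```

View pics/w25.png

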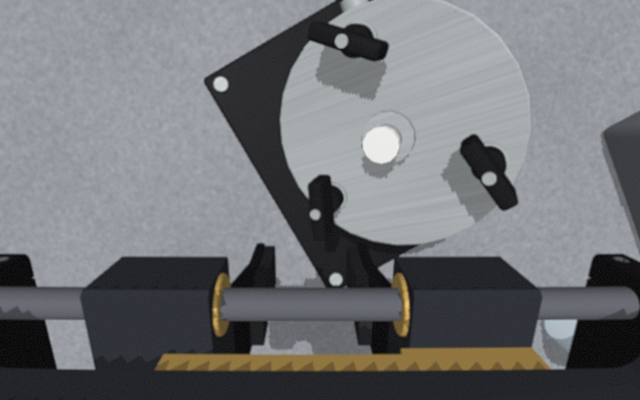

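>>> play_rows:
  motion: "0.013 0.001 -0.03 3 0.4; 0 0 -0.03 0 0.4; 0 0 -0.02 0 0.4; 0 0 0 0 0.4"

```text
time: 37.35
position: [0.4953, -0.0705, 0.1654]
eef_rot: [0.836, 0.544, 0.065, -0.013]
wrist_force: [0.1, 0.2, 0.2]
width: 0.4
```

```bash
python3 - <<'E'
from h import *
w=ctrl.snapshot("wrist"); state(); save(w,"w26")
E
```

```text
t 37.4 pos [ 0.496  -0.0707  0.1663] toolx yaw 66.3 tilt 7.7 w 34.9 q7 0.27 F [-0.5 -0.3 -0.8] M [-0.24  0.19  0.03]
```

View pics/w26.png

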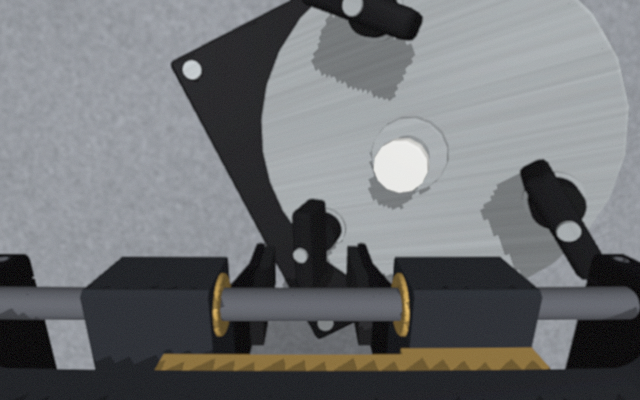

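>>> play_rows:
  motion: "-0.002 0 -0.015 0 0.4; -0.001 0 -0.015 0 0.4; 0 0 -0.005 0 0.4"

```text
time: 37.78
position: [0.4941, -0.0706, 0.131]
eef_rot: [0.836, 0.544, 0.068, -0.012]
wrist_force: [-0.4, 0.3, 0.5]
width: 0.397
```

```bash
python3 - <<'E'
from h import *
w=ctrl.snapshot("wrist"); state(); save(w,"w27")
t=ctrl.snapshot("scene"); c=t["frame"][150:310,220:420]; cv2.imwrite("pics/s27.png",cv2.resize(c,None,fx=4,fy=3.7,interpolation=2)[:,:,::-1])
E
```

```text
t 37.83 pos [ 0.494  -0.0706  0.1308] toolx yaw 66.4 tilt 7.9 w 35.0 q7 0.35 F [-0.5  0.4 -0.5] M [-0.26  0.2   0.01]
```

View pics/w27.png

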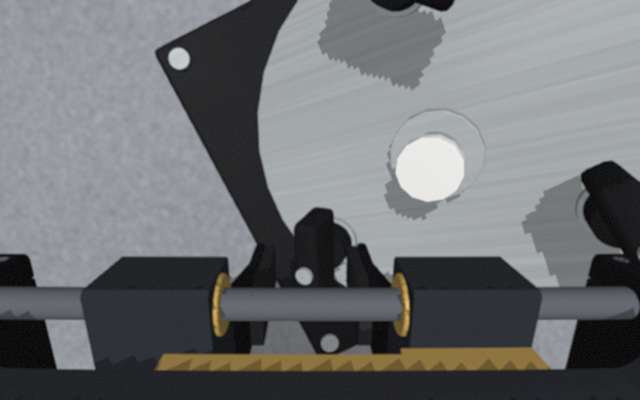

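View pics/s27.png

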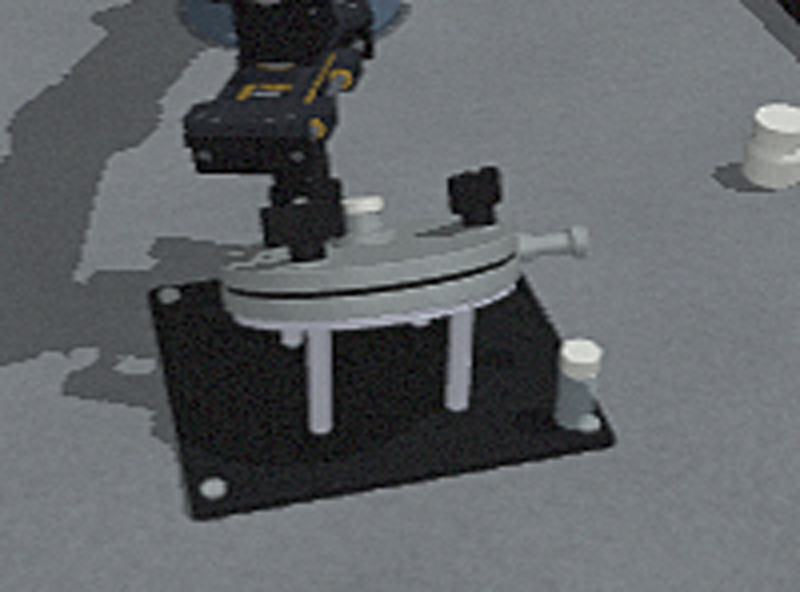

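>>> play_rows:
  motion: "0 0 -0.0015 0 0; -0.0005 0 0 0 0; -0.0005 0 0 0 0; -0.0005 0 0 0 0; 0 0 0 0 0"

```text
time: 38.5
position: [0.4942, -0.0709, 0.1305]
eef_rot: [0.836, 0.545, 0.069, -0.01]
wrist_force: [1.7, -0.5, -3.8]
width: 0.177
```

```bash
python3 - <<'E'
from h import *
w=ctrl.snapshot("wrist"); state(); save(w,"w28")
E
```

```text
t 38.55 pos [ 0.4941 -0.071   0.1305] toolx yaw 66.4 tilt 8.0 w 15.1 q7 0.36 F [ 1.1  0.5 -3.3] M [-0.35 -0.16 -0.05]
```

View pics/w28.png

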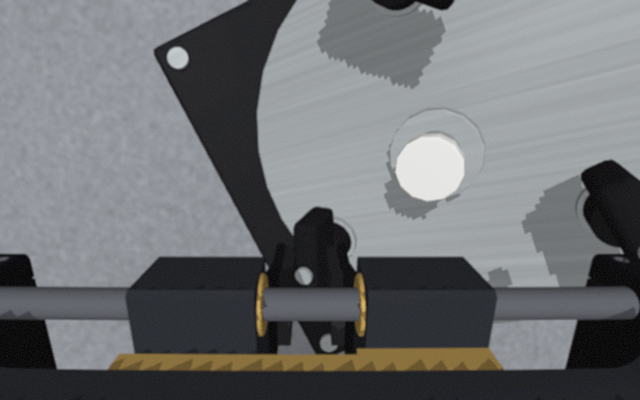

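Gripped: nut c's bar at (315,240) is held, and nut b at (610,200) is clear of the body. I'll turn c back about 21°.

>>> play_rows:
  motion: "0 0 0 6 0; 0 0 0 6 0"

```text
time: 38.8
position: [0.4946, -0.0715, 0.1307]
eef_rot: [0.773, 0.631, 0.068, -0.016]
wrist_force: [0.3, -0.5, -0.6]
width: 0.175
```

```bash
python3 - <<'E'
from h import *
w=ctrl.snapshot("wrist"); state(); save(w,"w29")
E
```

```text
t 38.85 pos [ 0.4946 -0.0715  0.1307] toolx yaw 78.8 tilt 8.0 w 15.2 q7 0.54 F [-0.2  0.4 -2.6] M [-0.43 -0.09 -0.2 ]
```

View pics/w29.png

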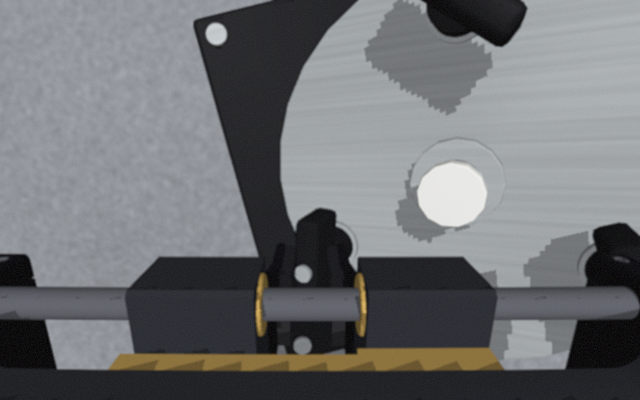

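>>> play_rows:
  motion: "-0.0005 0 0 5 0; -0.0005 0 0 4 0; 0 0 0 0 0"

```text
time: 39.22
position: [0.4947, -0.0718, 0.1313]
eef_rot: [0.721, 0.689, 0.067, -0.021]
wrist_force: [-0.4, 0.9, -1.2]
width: 0.175
```

```bash
python3 - <<'E'
from h import *
w=ctrl.snapshot("wrist"); state(); save(w,"w30")
E
```

```text
t 39.27 pos [ 0.4947 -0.0718  0.1312] toolx yaw 87.7 tilt 8.1 w 14.9 q7 0.68 F [ 2.   1.2 -0.9] M [-0.21 -0.24 -0.17]
```

View pics/w30.png

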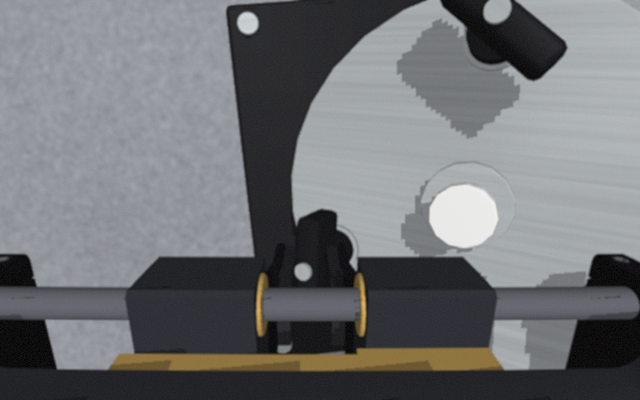

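>>> play_rows:
  motion: "0 0 0 0 0.3; 0 0 0 0 0.35; 0 0 0.01 0 0.35; 0 0 0.03 0 0.35; 0 0 0.04 0 0.35; 0.012 0.002 0.03 9 0.35; 0.012 0.002 0.03 9 0.35; 0.012 0.002 0.02 9 0.35; 0.012 0.002 0 9 0.35; 0.012 0.002 0 9 0.35; 0.012 0.002 0 9 0.35; 0.012 0.002 0 9 0.35; 0.012 0.002 0 9 0.35; 0.012 0.002 0 9 0.35; 0 0 0 9 0.35; 0 0 0 0 0.35; 0 0 0 0 0.35"

```text
time: 41.4
position: [0.602, -0.056, 0.3058]
eef_rot: [0.003, 0.998, 0.029, -0.06]
wrist_force: [0.8, -0.8, 0.3]
width: 0.35
```

```bash
python3 - <<'E'
from h import *
import pickle
w=ctrl.snapshot("wrist"); state(); save(w,"w31"); pickle.dump(w,open("w31.pkl","wb"))
p=[tuple(int(x) for x in proj(w,nutax(a,.038))[0].round()) for a in (79.3,-40.7,-160.7)];print(p)
zoom(w,p[:2],"z31",r=28,k=7)
zoom(w,[p[2]],"z31c",r=32,k=9)
E
```

```text
t 41.45 pos [ 0.602  -0.056   0.3058] toolx yaw 179.9 tilt 7.7 w 30.7 q7 1.84 F [-0.7  0.4  0.1] M [-0.03 -0.18 -0.02]
[(400, 168), (260, 224), (282, 93)]
```

View pics/w31.png

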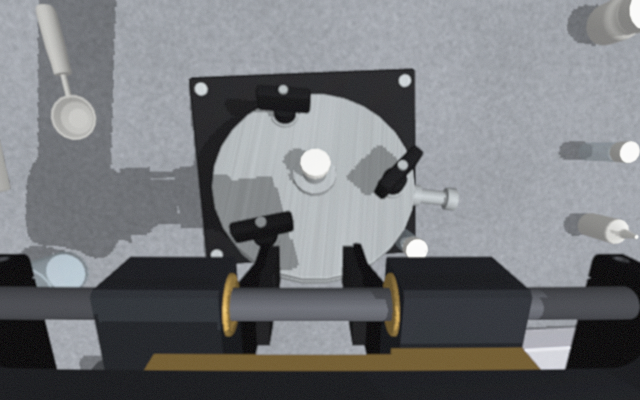

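View pics/z31.png

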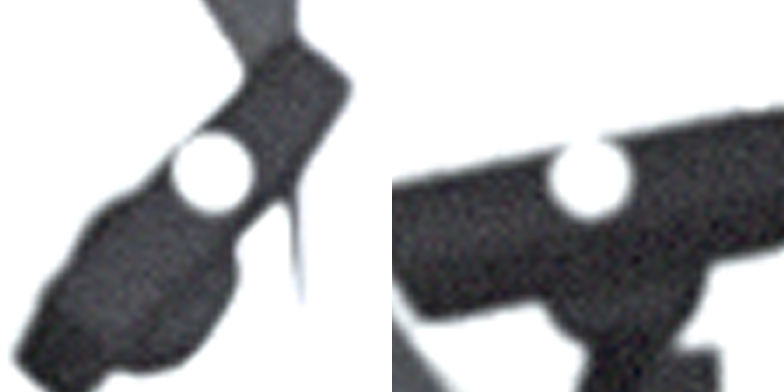

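View pics/z31c.png

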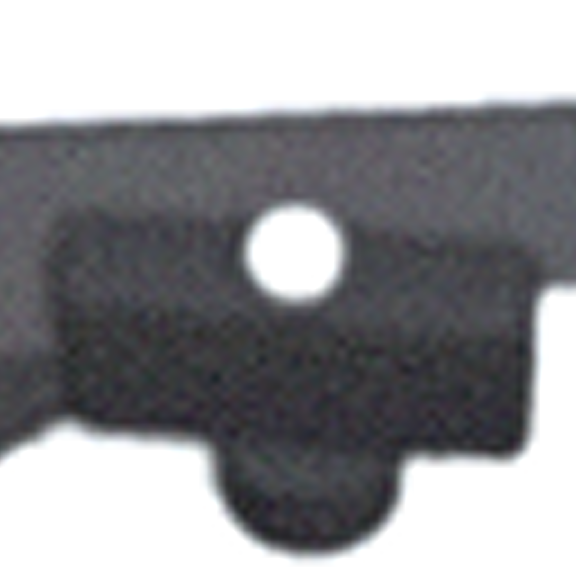

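```bash
python3 - <<'E'
from h import *
import pickle; w=pickle.load(open("w31.pkl","rb"))
g=lambda x,y,c,r=28,k=7:(x/k+c[0]-r,y/k+c[1]-r)
a,b,c=(400,168),(260,224),(282,93)
print("a",barang(w,g(145,185,a),g(245,88,a)))
print("b",barang(w,g(0,185,b),g(370,110,b)))
print("c",barang(w,g(70,213,c,32,9),g(525,245,c,32,9)),barang(w,g(85,430,c,32,9),g(515,458,c,32,9),.014))
E
```

```text
a 130.646324172043
b 98.3690415122828
c 81.75006743126698 82.13897079557303
```

```bash
python3 - <<'E'
from h import *
t=ctrl.snapshot("scene"); save(t,"s31"); a=cv2.imread("pics/scene0.png").astype(int); b=t["frame"][:,:,::-1].astype(int)
d=(abs(a-b).max(2)>60).astype(np.uint8); k,l,st,ce=cv2.connectedComponentsWithStats(d)
for i in range(1,k):
    if st[i][4]>15: print(st[i],ce[i].round())
E
```

```text
[313   0  39  29 405] [337.  12.]
[515   0  14  17  77] [520.  10.]
[329  30   7  14  55] [331.  36.]
[495  41  29   8 160] [509.  45.]
[497  50  24   6  76] [508.  53.]
[ 465   53   69   61 1473] [497.  78.]
[269  54  24  40 227] [281.  69.]
[312  58  14  24 111] [319.  71.]
[285  79  25   8  66] [300.  83.]
[ 285   82   72   84 1631] [327. 122.]
[273  84  32  30 128] [287. 101.]
[288  86  10   7  32] [292.  89.]
[299  88  12   5  44] [305.  90.]
[257 115  19  31 416] [266. 128.]
[286 140  20   6  47] [294. 143.]
[295 150   7  14  53] [298. 156.]
[298 198   8  17  84] [302. 205.]
[285 200   9  17  90] [288. 208.]
[201 217   7  15  45] [204. 224.]
[198 242  14   8  64] [205. 246.]
```

View pics/s31.png

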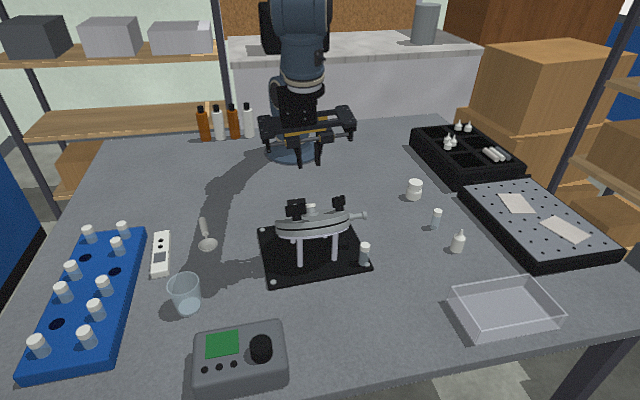

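Nothing else on the table has moved; the differences at the spoon (201–212, 217–250) are the arm's shadow. The gripper is clear of everything, so I'm handing in.

```bash
python3 -c "
from workcell import ctrl
print(ctrl.close_job())"
```

```text
the job is handed in; nothing more can be done
None
```

I tightened the three nuts in the order asked and handed the job in at about 41.5 s. Nut c went about 22° too far on the way and I had to turn it back.

| Nut | Asked | Measured turn | Method |
|---|---|---|---|
| a (beside the vent) | 180° | about 177° | gripped and turned in two quarter turns |
| b | 90° | about 89° | gripped and turned |
| c | 90° | about 93° | gripped for about 55°, then pushed with closed fingers to stay clear of nut b, then gripped and turned back |

- **Nut c overshoot:** the push took it to about 112° before I turned it back.
- **Accuracy:** each angle is good to about 2–3°. The first reading of nut a, with the arm still moving, came out about 3° low. I worked out its turn from its angle relative to nut b in the same pictures.
- **Gripper tilt:** the pushing left the tool tilted by about 8°. After that I saw no unwanted contact, and nut b's angle was unchanged by the work on c.
- **Final check:** the last scene picture shows the vials, dropper, beaker, jar, spoon and meter where they were, and the gripper well clear. The changes around the spoon are the arm's shadow.

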